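# Set up a test-bar series on an ATR accessory

## Task

Set up the first measurement of a series of plastic test bars on the infrared ATR accessory: take the red dust cap off the crystal and put it in the narrow bay of the sample tray, lay the orange bar flat on the plate with its middle over the crystal and let go of it, and queue all the other bars flat in the tray's wide bay. With the orange bar in place, swing the clamp arm out over it until it clicks home against its stop in the detent, then wind the black pressure knob clockwise by repeated partial turns right down to its stop, so that the anvil presses on the bar. Leave the wash bottle, the jar and the tweezers alone.

Things in the scene. Friction and masses are not known exactly. Their poses are not given: they have to be found in the camera images.
- atr: ATR accessory, fixed: white box on a navy plinth, 184 (x) x 204 (y), flat aluminium top plate 166 x 186 at height 68. Origin: centre of its underside; its front faces own -x. On its mid-line: the crystal 40 in front of centre, the vertical arm pivot 45 behind it. Round the pivot a steel collar of radius 28 and the hub of the arm above it, ending 56 above the plate.
- crystal (a point): centre of the crystal (dark disc 9 wide in a steel ring 48 wide) in the plane of the top plate; axes as atr. A bar lying on it has its origin 3.5 above this point. A bar laid crosswise (along the atr's y, square to the closed arm) clears the pivot and the folded arm.
- pivot (a point): point on the vertical swing axis of the clamp arm at mid-height of the arm, 37 above the plate. Axes as atr.
- clamp (a joint): swing of the blue-grey clamp arm about pivot, rad, clockwise from above: starts 0 to 0.5 (folded); 2.0 = hard stop, arm pointing to the atr's -x, knob over the crystal. Light friction, stays where left; from 1.55 a spring ball must be pushed over a rib (2 to 3 N at the knob); past 1.78 it snaps to 2.0 and is held (home: over 1.93). 28 wide, 22 high, underside 26 above the plate, reach 115.
- nose (a point): top surface of the arm near its free end (white strip), 105 from the pivot axis, 48 above the plate. Own x points from the pivot along the arm, z up. The knob's axis is 20 further in.
- knob (a joint): turn of the black pressure knob on the arm, rad: 0 = backed right off (starts 0 to 0.4), grows clockwise seen from above (tightening) to a hard stop at 5.6 (over 5.35 counts as right down). Sprung: takes 0.06 to 0.1 N m, stays where it is left. Lowers the anvil 1.75 mm per rad: it touches the bar at about 4.3 rad and presses it with 6 to 7 N at the stop.
- knob_grip (a point): on the knob's axis, 85 from the pivot, 79 above the plate: where to grip its bar handle. Own x runs along the handle (42 long in own x, 14 thick in own y, top 7 above this point), z up; turns with the knob and the arm. The handle stands on a disc of radius 22 whose upper side is 23 below this point, on top of the arm.
- anvil: steel pressing pin, 10 wide, under the arm on the knob's axis. With the knob at 0 its flat end is 14.5 above the plate; it sinks as the knob is turned and is sprung (gives way up to 6). Origin on its axis, 11.5 above its flat end.
- cap: red plastic dust cap, sits over the crystal at the start: disc of radius 27, 13 high, with a round grip of radius 11 on top up to 39 high. Origin: centre of its underside. 45 g, loose.
- tray: grey sample tray, fixed, 200 (own x) x 232 (own y) outside, floor 3 thick, walls 4 thick up to 25 above the bench; a wall along its x parts it into a wide bay (own +y side) and a narrow bay (own -y side). Origin: centre of its underside.
- bar_bay (a point): centre of the floor of the wide bay, 192 (x) x 145 (y) inside, 22 deep. Axes as tray. A bar lying flat there, along the tray's x, has its origin 3.5 above this point.
- cap_bay (a point): centre of the floor of the narrow bay, 192 (x) x 75 (y) inside, 22 deep. Axes as tray.
- bar_orange: First sample: orange plastic tensile test bar (dog-bone), 165 long (own x), 7 thick (own z): two flat end tabs 42 long x 19 wide, a straight neck 13 wide and 64 long, short shoulders between; 22 g. Origin: its very centre, mid-thickness; same either way up and round. Starts flat on the bench, roughly along the world's y.
- bar_green: Green plastic tensile test bar (dog-bone), 165 long (own x), 7 thick (own z): two flat end tabs 42 long x 19 wide, a straight neck 13 wide and 64 long, short shoulders between; 22 g. Origin: its very centre, mid-thickness; same either way up and round. Starts flat on the bench, roughly along the world's y. 1 to 3 of green, blue, black are there; absent reads None.
- bar_blue: Blue plastic tensile test bar (dog-bone), 165 long (own x), 7 thick (own z): two flat end tabs 42 long x 19 wide, a straight neck 13 wide and 64 long, short shoulders between; 22 g. Origin: its very centre, mid-thickness; same either way up and round. Starts flat on the bench, roughly along the world's y. 1 to 3 of green, blue, black are there; absent reads None.
- bar_black: Black plastic tensile test bar (dog-bone), 165 long (own x), 7 thick (own z): two flat end tabs 42 long x 19 wide, a straight neck 13 wide and 64 long, short shoulders between; 22 g. Origin: its very centre, mid-thickness; same either way up and round. Starts flat on the bench, roughly along the world's y. 1 to 3 of green, blue, black are there; absent reads None.
- wash_bottle: bystander: white wash bottle with a red cap and spout, 64 wide, 160 high, standing at the far side. Origin: centre of its underside.
- jar: bystander: amber jar with a black cap, 52 wide, 65 high, standing at the far side. Origin: centre of its underside.
- tweezers: bystander: steel tweezers, 125 long, lying flat at the far side. Origin: under their middle.
Not all that is in view belongs to the job. Of the things that look like the bar_orange, take the one that is farthest to the robot's right at the start. What is meant by the bar_black is not turquoise, and is the smaller of those in its own colour.

How it is judged:
By the outcome, as a careful person would: the job done as asked, in the order asked, and still so for the second after the job is handed in, with the robot touching nothing.
Of bar_green, bar_blue, bar_black only 1 to 3 are there at a start; the rules pass over those that are not, and their reading is None.
At some moment in a run one of bar_green, bar_blue, bar_black may be knocked a few centimetres aside while the robot is not near it.
Once in a run the grip may slacken for a moment while it holds something.
It also fails if it takes over 210 s, if anything falls off the work surface, if the arm or the gripper's body presses on something with over 40 N, if the wrist force passes 120 N, or if a joint passes its speed limit or range.

## Robot

A 6-joint arm with a two-finger parallel gripper is mounted at the origin on the work surface. World frame = base frame: x ahead of the robot, y to its left, z up, the work surface at z = 0. Lengths are in m, angles in rad, forces in N, time in s.
With the tool pointing down it reaches from about 0.325 to 0.85 m from the base axis. Payload 15.5 kg.
Tool frame: the origin (TCP) lies midway between the tips of the shut fingers; the grasp point (between the pads) lies 19 mm behind it; z points along the fingers, y is the line along which they close (so a half turn about z gives the same grasp; the last joint's range is limited). The gripper opens to 91 mm and grips with 3 to 60 N. Pads are 32 mm wide; open, the fingers measure 118 mm over their backs; the gripper's body (76 mm by 178 mm) begins 60 mm behind the grasp point.
Start: joints at [-1.212, 0.494, 1.345, -0, 1.302, -0.096], TCP at [0.274, -0.562, 0.214] pointing down, gripper open.
Joint ranges: [-2.91, 2.91], [-0.82, 2.16], [0.22, 2.67], [-1.22, 4.37], [0.12, 2.79], [-3.08, 3.08]. Speed limits (rad/s): [1.89, 1.89, 2.57, 3.01, 3.01, 3.01].

## Interface

Orientations are given as [roll, pitch, yaw] about the fixed x, y, z axes, in that order (R = Rz(yaw) Ry(pitch) Rx(roll)).
In Python, from workcell import sensors, imaging, order gives the robot as it stands.
- The arm moves only by the tool carry_out, never from a script. Its argument "moves" is a list of rows, each an object of numbers: "tx", "ty", "tz": the shift along the tool's x, y, z in m; "turn": the turn about the tool's z in degrees. A call has 1 to 8 rows; each row is the pose to reach, as a shift and turn from the pose commanded when the call began, along the tool's axes at that moment; what a row does not reach only later rows make up. A row lasts 1/10 s, in which the tool goes at most 50 mm and 8.59 degrees, less where a joint would pass 70% of its speed; a pose out of reach is approached as far as the arm can. A call with a gripper value outside its range is refused whole. "grip" is the opening, from -1 (shut) to 1 (fully open), set as the call begins (left out, the last holds). The fingers move at their own pace and stop on an object; "grip_force" is the grip in N (left out, the last holds). Time passes only in rows, so rows that repeat a pose let the fingers close. It gives the time, the measured TCP pose, the force, the opening and the grip force at its end, in the units of the state.
- sensors.observe(): the state, without advancing time (a new reading comes with each control period).
- imaging.capture(name): name is "scene" or "top" or "wrist"; returns a dict with "color" (384x512x3 uint8, blue, green, red), "depth" (384x512 float32, m along the optical axis (not along the pixel's ray), 0 where there is no reading), "fx", "fy", "cx", "cy" (pixels), "R" (3x3) and "t" (3): a world point X has camera coordinates R X + t. Camera axes: x right, y down, z forward; pixel columns grow to the right and rows downward; lengths in m; the calibration is good to about 2 mm. A picture is of the moment at which its call begins.
- order.close_job(): hands the job in; it is judged then, once.
The state is a dict: "time": time; "qpos": joint angles; "joint_velocities": joint speeds; "effort": joint torques, N m; "eef_pos": TCP position; "ee_rot": TCP orientation; "wrist_force": force on the tool from outside, world axes, zero at the start; "wrist_torque": the same for the moment, N m; "width": finger opening in m; "gripper_force": force on a finger pad.
Only numpy, scipy, OpenCV 4.12 (cv2) and the standard library are available. Lean on these libraries where they do the work, as an engineer would, in place of code of your own. Each camera call takes 0.05 s, during which the arm holds its last target. There are 200 camera calls.

## Working session

There is one attempt and no reset: what is moved stays moved. The work goes in short steps, Python scripts to look and compute and a tool call to move; the robot and the scene stay as the last step left them, time stands still between calls to the robot, and variables do not carry over. Pictures are saved under pics/ and viewed, at most 14 in all, crops included, and the job is handed in when it is done.

Besides the shell and the picture viewer there is one more tool, called after "Call:" as a command line: name --argument value ..., lists and objects as JSON in quotes. carry_out: Moves the arm, as the interface text tells. Its arguments: {"type":"object","properties":{"moves":{"type":"array","items":{"type":"object","properties":{"tx":{"type":"number"},"ty":{"type":"number"},"tz":{"type":"number"},"turn":{"type":"number"}}}},"grip":{"type":"number"},"grip_force":{"type":"number"}},"required":["moves"]}

```bash
mkdir -p pics
cat > h.py <<'E'
import numpy as np, cv2
from workcell import sensors, imaging, order
def cap(n):
    c=imaging.capture(n); np.savez('last_%s.npz'%n,**c); return c
def world(c,u,v,z=None):
    d=np.array([(u-c['cx'])/c['fx'],(v-c['cy'])/c['fy'],1.])
    R=np.array(c['R']);t=np.array(c['t'])
    if z is None:
        return R.T@(d*c['depth'][int(round(v)),int(round(u))]-t)
    o=-R.T@t; r=R.T@d
    return o+r*(z-o[2])/r[2]
def cloud(c):
    h,w=c['depth'].shape; v,u=np.mgrid[:h,:w]; D=c['depth']
    P=np.stack([(u-c['cx'])/c['fx']*D,(v-c['cy'])/c['fy']*D,D],-1)
    return (P-np.array(c['t']))@np.array(c['R'])
def proj(c,X):
    p=np.array(c['R'])@np.array(X)+np.array(c['t']); return c['fx']*p[0]/p[2]+c['cx'],c['fy']*p[1]/p[2]+c['cy']
E
python3 - <<'E'
from h import *
for n in('top','scene'):
    c=cap(n); cv2.imwrite(f'pics/{n}0.png',cv2.resize(c['color'],(768,576),interpolation=cv2.INTER_CUBIC))
s=sensors.observe(); print(s)
E
```

```text
{'time': 0.1, 'qpos': array([-1.21246836e+00,  4.94150857e-01,  1.34607425e+00,  1.01559725e-05,
        1.30252592e+00, -9.54811803e-02]), 'joint_velocities': array([-0.00024796, -0.00182892, -0.00170955,  0.00039903,  0.00037309,
       -0.00043034]), 'effort': array([ 2.18462606e-03, -8.80236053e+01, -3.82545483e+01,  7.09388126e-02,
        4.81598906e-02, -2.11899601e-05]), 'eef_pos': array([ 0.27388627, -0.56139667,  0.21337764]), 'ee_rot': array([-3.14044049e+00, -1.20179991e-04,  4.53806380e-01]), 'wrist_force': array([-0.66441005, -0.29408561, -0.24493318]), 'wrist_torque': array([-0.01835345, -0.02015066,  0.0298224 ]), 'gripper_force': 0.0, 'width': 0.09134033143964472}
```

View pics/top0.png

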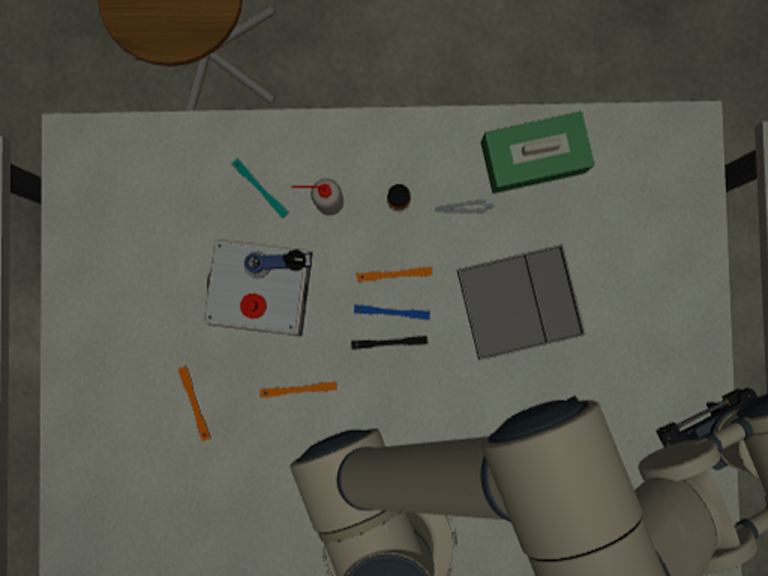

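View pics/scene0.png

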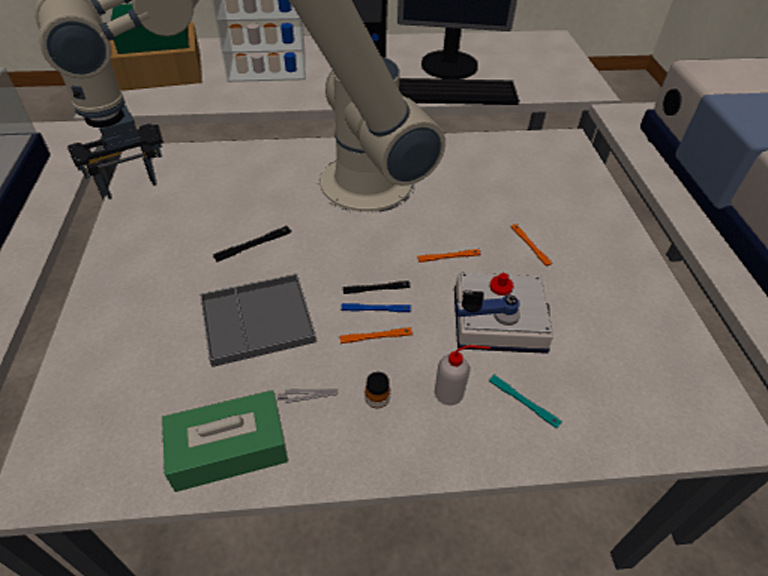

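The top view shows the orange bar farthest right at (395,273), blue at (392,312), black at (390,342), the ATR at (258,287) with its red cap at (253,306) and the arm folded, and the tray at (520,302). The scene view also shows a second, larger black bar at (252,243), which is a decoy. I'll measure next.

```bash
cat >> h.py <<'E'
def rect(P,m):
    xy=(P[m][:,:2]*1000).astype(np.float32); (c,s,a)=cv2.minAreaRect(xy)
    if s[0]<s[1]: s=(s[1],s[0]); a+=90
    a=(a+90)%180-90
    return np.round(c,1),np.round(s,1),round(a,2),m.sum()
def masks(c):
    h=cv2.cvtColor(c['color'],cv2.COLOR_BGR2HSV).astype(int); H,S,V=h[...,0],h[...,1],h[...,2]
    return dict(orange=(H>7)&(H<20)&(S>170)&(V>60),blue=(H>105)&(H<125)&(S>170)&(V>50),black=(V<45),red=((H<5)|(H>175))&(S>180))
def comps(m,lo=40):
    n,l,s,_=cv2.connectedComponentsWithStats(m.astype(np.uint8),connectivity=8)
    return [l==i for i in range(1,n) if s[i,4]>=lo]
E
python3 - <<'E'
from h import *
for n in('top','scene'):
    c=dict(np.load(f'last_{n}.npz')); P=cloud(c); M=masks(c); Z=P[...,2]
    print(n, c['t'],c['fx'],'zbench',np.median(Z[(abs(P[...,0]-.5)<.05)&(abs(P[...,1])<.3)]))
    for k in M:
        for m in comps(M[k]&(P[...,0]>.1)&(P[...,0]<1)&(abs(P[...,1])<.6)&(Z<.15)&(c['depth']>0)): print(k,*rect(P,m),'z',np.round(np.median(Z[m]),4), np.round(np.median(P[m],0)[:2]*1000,1))
    b=(P[...,1]>.1)&(P[...,1]<.5)&(P[...,0]>.3)&(P[...,0]<.8)
    for m in comps(b&(abs(Z-.068)<.005),300): print('plate',*rect(P,m),np.median(Z[m]))
    b=(P[...,1]<-.1)&(P[...,1]>-.5)&(P[...,0]>.3)&(P[...,0]<.75)&(Z<.04)
    m=b&(Z>.015); 
    for q in comps(m,60): print('tray',*rect(P,q))
E
```

```text
top [0.00299282 0.52429885 1.55848367] 486.9019946944299 zbench 0.0028250850443918016
orange [578.8 -20.9] [160.9  16.9] -85.85 210 z 0.0066 [578.8 -22.1]
orange [307.6 414.3] [161.5  18.7] 18.47 238 z 0.007 [309.3 415. ]
orange [333.2 191.5] [162.3  16.4] -85.09 218 z 0.007 [333.6 188.3]
blue [496.9 -12.8] [159.8  14.7] 83.73 180 z 0.0072 [496.2 -17.4]
black [ 778.4 -306.9] [230.2  99. ] 71.08 296 z 0.0489 [ 776.4 -259.4]
black [742.2 -32.3] [50.4 46.6] -15.21 181 z 0.0646 [738.6 -31.2]
black [ 537.1 -399.3] [186.3   4.8] 12.67 101 z 0.015 [ 537.1 -399.3]
black [610.5 177.6] [47.5 19.5] 73.61 44 z 0.1247 [612.4 176.5]
black [570.3 159. ] [113.7  17. ] -5.78 55 z 0.0486 [554.3 165.6]
black [ 527.1 -321.2] [175.8   4.8] 13.0 82 z 0.0139 [ 527.1 -321.3]
black [588.1 178.8] [37.5 12.7] 89.83 53 z 0.1255 [588.6 179.6]
black [431.2  -6.7] [162.2  16.6] -87.0 209 z 0.0073 [431.1  -6.6]
red [739.6 118. ] [26.5 21.7] 88.16 50 z 0.13 [737.1 116.7]
red [511.9 273.3] [51.9 46.6] 88.46 214 z 0.0826 [511.3 269.9]
plate [551.3 270.1] [194.8 176.5] 82.7 2132 0.06825005263180528
tray [ 511.4 -290.6]
[... 538 characters left out ...]
 -271. ] [145.4  19.3] -82.51 121 z 0.013 [ 410.6 -270.6]
black [435.   -7.4] [160.   22.4] -88.63 162 z 0.0059 [435.3  -9.4]
black [ 436.3 -388. ] [73.2 21.9] -63.42 65 z 0.0146 [ 436.6 -387.4]
black [613.6 175.7] [42.2 20.5] 74.69 141 z 0.1257 [610.5 175.9]
black [ 612.3 -270.2] [225.9   9.3] -77.42 219 z 0.0112 [ 611.2 -270.1]
black [650.1 290.8] [125.3   9.2] 82.87 107 z 0.0105 [650.  292.9]
black [745.  -34.2] [46.1 41.5] 40.49 185 z 0.0638 [747.9 -34.1]
red [516.1 271. ] [50.3 49. ] 46.74 165 z 0.0809 [521.7 266.8]
red [742.6 115.4] [24.7 23.3] -13.25 71 z 0.1294 [746.  115.2]
plate [556.4 268.7] [188.3 171.8] 82.09 1317 0.06741607408218814
tray [ 515.  -289.4] [232.1 206.9] -77.72 527
```

```bash
cat >> h.py <<'E'
def plan(*legs,start=None):
    "legs: x,y,z (mm), yaw deg; prints tool-frame deltas from the start of each leg"
    s=sensors.observe()
    p=np.r_[s['eef_pos']*1000,np.degrees(s['ee_rot'][2])] if start is None else np.array(start,float)
    print('from',np.round(p,1),'t',s['time'],'w',round(s['width']*1000,1),'F',np.round(s['wrist_force'],1))
    for l in legs:
        l=np.array(l,float); d=l-p; a=np.radians(p[3]); dy=(d[3]+180)%360-180
        print('tx %.4f ty %.4f tz %.4f turn %.1f rows %d'%((d[0]*np.cos(a)+d[1]*np.sin(a))/1e3,(d[0]*np.sin(a)-d[1]*np.cos(a))/1e3,-d[2]/1e3,-dy,np.ceil(max(np.hypot(*d[:2]),abs(d[2]))/50))); p=l
E
python3 -c "
from h import *
plan((420,-150,230,90),(512,272,200,102.5))"
```

```text
from [ 273.9 -561.4  213.4   26. ] t 0.1 w 91.3 F [-0.7 -0.3 -0.2]
tx 0.3117 ty -0.3057 tz -0.0166 turn -64.0 rows 9
tx 0.4220 ty 0.0920 tz 0.0300 turn -12.5 rows 9
```

Call:
carry_out --moves '[{"tx": 0.312,"ty": -0.306,"tz": -0.017,"turn": -64},{"tx": 0.312,"ty": -0.306,"tz": -0.017,"turn": -64},{"tx": 0.312,"ty": -0.306,"tz": -0.017,"turn": -64},{"tx": 0.312,"ty": -0.306,"tz": -0.017,"turn": -64},{"tx": 0.312,"ty": -0.306,"tz": -0.017,"turn": -64},{"tx": 0.312,"ty": -0.306,"tz": -0.017,"turn": -64},{"tx": 0.312,"ty": -0.306,"tz": -0.017,"turn": -64},{"tx": 0.312,"ty": -0.306,"tz": -0.017,"turn": -64}]'

```text
time: 0.9
eef_pos: [0.4079, -0.1831, 0.2295]
ee_rot: [-3.142, -0.0, 1.577]
wrist_force: [1.3, -0.6, -0.2]
width: 0.0912
gripper_force: 0.0
```

```bash
python3 -c "
from h import *
c=cap('wrist');cv2.imwrite('pics/w1.png',c['color'])
plan((512,272,200,102.5))"
```

```text
from [ 409.3 -176.9  229.7   90.6] t 0.95 w 90.9 F [-0.5  5.9 -0.7]
tx 0.4477 ty 0.1076 tz 0.0297 turn -11.9 rows 10
```

Call:
carry_out --moves '[{"tx": 0.44,"ty": 0.105,"tz": 0.03,"turn": -12},{"tx": 0.44,"ty": 0.105,"tz": 0.03,"turn": -12},{"tx": 0.44,"ty": 0.105,"tz": 0.03,"turn": -12},{"tx": 0.44,"ty": 0.105,"tz": 0.03,"turn": -12},{"tx": 0.44,"ty": 0.105,"tz": 0.03,"turn": -12},{"tx": 0.44,"ty": 0.105,"tz": 0.03,"turn": -12},{"tx": 0.44,"ty": 0.105,"tz": 0.03,"turn": -12},{"tx": 0.44,"ty": 0.105,"tz": 0.03,"turn": -12}]'

```text
time: 1.75
eef_pos: [0.5004, 0.2053, 0.2027]
ee_rot: [-3.141, 0.0, 1.78]
wrist_force: [1.6, -0.9, 0.4]
width: 0.0912
gripper_force: 0.0
```

Call:
carry_out --moves '[{},{}]'

```text
validation failed for argument at $.mo...
```

```bash
python3 -c "
from h import *
c=cap('wrist');cv2.imwrite('pics/w2.png',c['color'])
plan((512,272,200,102.5))"
```

```text
from [501.8 211.4 202.3 102.1] t 1.8 w 91.4 F [-2.7  5.  -1.6]
tx 0.0571 ty 0.0227 tz 0.0023 turn -0.4 rows 2
```

View pics/w2.png

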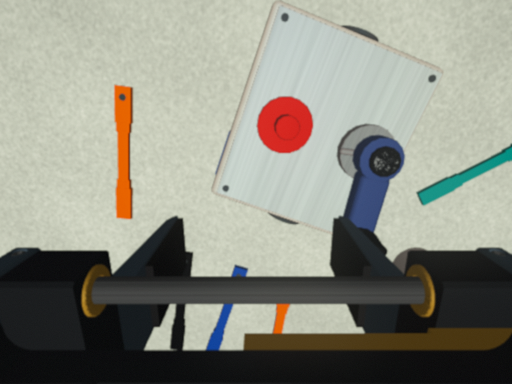

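The wrist view shows the full ATR plate, with the cap at (286,124), the pivot hub at (380,160) and the arm running down to (368,230). I'll measure from this picture.

Run:
```python
from h import *
c=dict(np.load('last_wrist.npz'));P=cloud(c);Z=P[...,2];M=masks(c)
for m in comps(M['red']&(c['depth']>0),100):
    print('cap',*rect(P,m&(Z<.09)),*rect(P,m&(Z>.1)),np.median(Z[m&(Z>.1)]))
    q=m&(Z>.1)
b=(P[...,1]>.1)&(P[...,0]>.3)
for m in comps(b&(abs(Z-.068)<.004),2000): print('plate',*rect(P,m),np.median(Z[m]))
for m in comps(b&(abs(Z-.124)<.003),100): print('hub',*rect(P,m))
for m in comps(M['orange'],100): print('or',*rect(P,m),np.median(Z[m]))
# screws corners
for u,v in((285,17),(432,78),(226,188)): print(world(c,u,v,.068))
```

```text
cap [512.3 271.8] [50.5 49.5] 12.03 1791 [512.3 272.1] [21.1 20.6] 12.3 494 0.10788683562759359
plate [553.3 269. ] [186.7 166.2] 81.95 24132 0.06905970597313207
hub [597.4 262.9] [25.3 25.3] -67.71 752
or [407.8 198.3] [168.5 164. ] 6.11 1777 0.00803524753209299
or [541.3 244.2] [12.7  2.1] -74.08 122 0.30096980676856067
or [548.  104.2] [271.9  24.2] -74.07 282 0.008434191144612812
or [519.8 260.1] [92.5 14.7] -28.77 547 0.30988396519904876
or [498.5 231.1] [13.2  2.6] 7.35 265 0.311946582695501
or [502.5 255.1] [74.3 23.6] -41.99 798 0.31121556081522284
or [506.6 232.7] [7.8 2.1] 15.55 131 0.3123416962322171
[0.49173982 0.36395011 0.068     ]
[0.64073139 0.34306886 0.068     ]
[0.46820766 0.19481473 0.068     ]
```

Call:
carry_out --moves '[{"tx": 0.057,"ty": 0.023,"tz": 0.002},{"tx": 0.057,"ty": 0.023,"tz": 0.002},{"tx": 0.057,"ty": 0.023,"tz": 0.002},{"tx": 0.057,"ty": 0.023,"tz": 0.002}]' --grip -0.12

```text
validation failed for argument at $.mo...
```

```bash
python3 -c "
from h import *
plan((512.3,272,85,102.5))"
```

```text
from [501.8 211.4 202.3 102.1] t 1.8 w 91.4 F [-2.7  5.  -1.6]
tx 0.0570 ty 0.0230 tz 0.1173 turn -0.4 rows 3
```

Call:
carry_out --moves '[{"tx": 0.057,"ty": 0.023,"tz": 0.002,"turn": 0},{"tx": 0.057,"ty": 0.023,"tz": 0.002,"turn": 0},{"tx": 0.057,"ty": 0.023,"tz": 0.002,"turn": 0},{"tx": 0.057,"ty": 0.023,"tz": 0.002,"turn": 0}]' --grip -0.12

```text
time: 2.2
eef_pos: [0.5107, 0.2629, 0.2007]
ee_rot: [-3.141, 0.0, 1.78]
wrist_force: [-0.5, -0.7, 0.9]
width: 0.0621
gripper_force: 0.0
```

```bash
python3 -c "
from h import *
plan((512.3,272,85,102.5))"
```

```text
from [510.7 262.9 200.7 102. ] t 2.2 w 62.1 F [-0.5 -0.7  0.9]
tx 0.0086 ty 0.0035 tz 0.1157 turn -0.5 rows 3
```

Call:
carry_out --moves '[{"tx": 0.009,"ty": 0.0035,"tz": 0.0,"turn": 0},{"tx": 0.009,"ty": 0.0035,"tz": 0.0,"turn": 0},{"tx": 0.009,"ty": 0.0035,"tz": 0.05,"turn": 0},{"tx": 0.009,"ty": 0.0035,"tz": 0.07,"turn": 0},{"tx": 0.009,"ty": 0.0035,"tz": 0.07,"turn": 0},{"tx": 0.009,"ty": 0.0035,"tz": 0.07,"turn": 0}]'

```text
time: 2.8
eef_pos: [0.513, 0.273, 0.1317]
ee_rot: [3.141, -0.0, 1.78]
wrist_force: [-0.0, -0.3, -0.3]
width: 0.0401
gripper_force: 0.0
```

```bash
python3 -c "
from h import *
plan((512.3,272,85,102.5))"
```

```text
from [513.  273.  131.7 102. ] t 2.8 w 40.1 F [-0.  -0.3 -0.3]
tx -0.0008 ty -0.0009 tz 0.0467 turn -0.5 rows 1
```

Call:
carry_out --moves '[{"tx": -0.001,"ty": -0.001,"tz": 0.03,"turn": 0},{"tx": -0.001,"ty": -0.001,"tz": 0.046,"turn": 0},{"tx": -0.001,"ty": -0.001,"tz": 0.046,"turn": 0},{"tx": -0.001,"ty": -0.001,"tz": 0.046,"turn": 0}]'

```text
time: 3.2
eef_pos: [0.5127, 0.2723, 0.0866]
ee_rot: [3.14, -0.0, 1.78]
wrist_force: [0.2, -0.5, -0.1]
width: 0.0401
gripper_force: 0.0
```

Call:
carry_out --moves '[{"tx": 0,"ty": 0,"tz": 0,"turn": 0},{"tx": 0,"ty": 0,"tz": 0,"turn": 0},{"tx": 0,"ty": 0,"tz": 0,"turn": 0},{"tx": 0,"ty": 0,"tz": 0,"turn": 0},{"tx": 0,"ty": 0,"tz": 0,"turn": 0},{"tx": 0,"ty": 0,"tz": 0,"turn": 0}]' --grip -1 --grip_force 30

```text
time: 3.8
eef_pos: [0.5124, 0.2722, 0.0859]
ee_rot: [3.14, -0.0, 1.78]
wrist_force: [-1.4, -0.6, 8.7]
width: 0.0212
gripper_force: 30.0
```

```bash
python3 -c "
from h import *
plan((512.3,272,170,102.5),(450,-60,170,102.5),(529,-362.7,120,102.5))"
```

```text
from [512.4 272.2  85.9 102. ] t 3.8 w 21.2 F [-1.4 -0.6  8.7]
tx -0.0002 ty -0.0001 tz -0.0841 turn -0.5 rows 2
tx -0.3106 ty -0.1327 tz -0.0000 turn -0.0 rows 7
tx -0.3126 ty 0.0116 tz 0.0500 turn -0.0 rows 7
```

Call:
carry_out --moves '[{"tx": 0,"ty": 0,"tz": -0.04,"turn": 0},{"tx": 0,"ty": 0,"tz": -0.085,"turn": 0},{"tx": -0.05,"ty": -0.02,"tz": -0.085,"turn": 0},{"tx": -0.311,"ty": -0.133,"tz": -0.085,"turn": 0},{"tx": -0.311,"ty": -0.133,"tz": -0.085,"turn": 0},{"tx": -0.311,"ty": -0.133,"tz": -0.085,"turn": 0},{"tx": -0.311,"ty": -0.133,"tz": -0.085,"turn": 0},{"tx": -0.311,"ty": -0.133,"tz": -0.085,"turn": 0}]'

```text
time: 4.6
eef_pos: [0.4534, -0.024, 0.1704]
ee_rot: [3.141, 0.0, 1.781]
wrist_force: [1.5, -0.8, -1.4]
width: 0.0207
gripper_force: 30.0
```

```bash
python3 -c "
from h import *
plan((529,-362.7,120,102.5))"
```

```text
from [453.4 -24.  170.4 102. ] t 4.6 w 20.7 F [ 1.5 -0.8 -1.4]
tx -0.3470 ty 0.0034 tz 0.0504 turn -0.5 rows 7
```

Call:
carry_out --moves '[{"tx": -0.335,"ty": 0.003,"tz": 0.04,"turn": 0},{"tx": -0.335,"ty": 0.003,"tz": 0.04,"turn": 0},{"tx": -0.335,"ty": 0.003,"tz": 0.04,"turn": 0},{"tx": -0.335,"ty": 0.003,"tz": 0.04,"turn": 0},{"tx": -0.335,"ty": 0.003,"tz": 0.04,"turn": 0},{"tx": -0.335,"ty": 0.003,"tz": 0.04,"turn": 0},{"tx": -0.335,"ty": 0.003,"tz": 0.04,"turn": 0},{"tx": -0.335,"ty": 0.003,"tz": 0.04,"turn": 0}]'

```text
time: 5.4
eef_pos: [0.527, -0.3541, 0.1294]
ee_rot: [3.141, 0.002, 1.777]
wrist_force: [0.3, 0.6, -0.9]
width: 0.0212
gripper_force: 30.0
```

Call:
carry_out --moves '[{"tx": 0,"ty": 0,"tz": 0,"turn": 0},{"tx": 0,"ty": 0,"tz": 0,"turn": 0}]'

```text
time: 5.6
eef_pos: [0.5263, -0.3485, 0.1301]
ee_rot: [-3.141, -0.001, 1.781]
wrist_force: [0.2, 0.4, -0.1]
width: 0.0214
gripper_force: 30.0
```

Run:
```python
from h import *
c=cap('top');P=cloud(c);Z=P[...,2]
cv2.imwrite('pics/t1.png',cv2.resize(c['color'][150:250,270:400],(780,600)))
b=(P[...,1]<-.1)&(P[...,1]>-.5)&(P[...,0]>.3)&(P[...,0]<.75)&(Z<.04)
M=masks(c)
for k in('orange','blue','black'):
    for m in comps(M[k]&(abs(P[...,1]+.01)<.12)&(P[...,0]>.3)&(P[...,0]<.7)&(Z<.02)): print(k,*rect(P,m))
plan((529,-362.7,40,102.5))
```

```text
orange [578.8 -20.6] [160.7  17.6] -85.92 211
blue [499.5   3.6] [126.3  14.2] 85.16 124
black [427.1  50. ] [48.7 16.2] 89.34 71
from [ 526.5 -348.3  130.3  102. ] t 5.65 w 21.1 F [ 0.4 -0.9 -1.2]
tx -0.0146 ty -0.0005 tz 0.0903 turn -0.5 rows 2
```

View pics/t1.png

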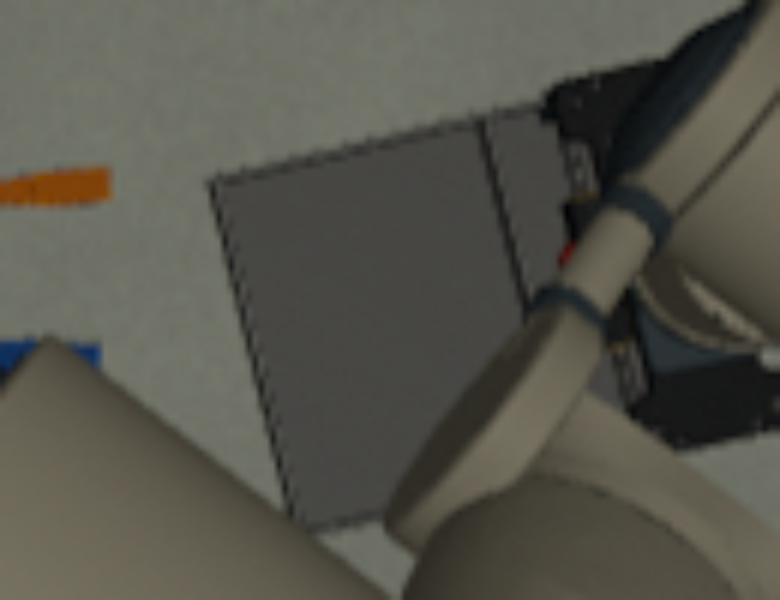

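The crop shows the cap (red edge at (570,255)) held over the narrow bay, right of the partition at (510,210). I'll lower it.

Call:
carry_out --moves '[{"tx": -0.0145,"ty": -0.0005,"tz": 0.03,"turn": 0},{"tx": -0.0145,"ty": -0.0005,"tz": 0.07,"turn": 0},{"tx": -0.0145,"ty": -0.0005,"tz": 0.095,"turn": 0},{"tx": -0.0145,"ty": -0.0005,"tz": 0.107,"turn": 0},{"tx": -0.0145,"ty": -0.0005,"tz": 0.107,"turn": 0},{"tx": -0.0145,"ty": -0.0005,"tz": 0.107,"turn": 0}]'

```text
time: 6.25
eef_pos: [0.5297, -0.3636, 0.0241]
ee_rot: [3.141, 0.001, 1.781]
wrist_force: [0.1, -0.6, -0.4]
width: 0.0209
gripper_force: 30.0
```

Call:
carry_out --moves '[{"tx": 0,"ty": 0,"tz": 0.0,"turn": 0},{"tx": 0,"ty": 0,"tz": 0,"turn": 0},{"tx": 0,"ty": 0,"tz": 0,"turn": 0},{"tx": 0,"ty": 0,"tz": 0,"turn": 0},{"tx": 0,"ty": 0,"tz": -0.04,"turn": 0},{"tx": 0,"ty": 0,"tz": -0.08,"turn": 0},{"tx": 0,"ty": 0,"tz": -0.13,"turn": 0},{"tx": 0,"ty": 0,"tz": -0.13,"turn": 0}]' --grip -0.1

```text
time: 7.05
eef_pos: [0.5317, -0.3658, 0.1599]
ee_rot: [3.135, 0.008, 1.78]
wrist_force: [0.5, -0.1, -0.9]
width: 0.0408
gripper_force: 0.0
```

Run:
```python
from h import *
c=cap('wrist')
plan((500,-190,150,92),(579.9,-20.8,100,93.7))
```

```text
from [ 530.6 -364.9  156.7  102. ] t 7.1 w 40.9 F [-0.3  0.2  0.3]
tx 0.1775 ty 0.0064 tz 0.0067 turn 10.0 rows 4
tx 0.1663 ty 0.0858 tz 0.0500 turn -1.7 rows 4
```

Call:
carry_out --moves '[{"tx": 0.18,"ty": 0.01,"tz": -0.05,"turn": 10},{"tx": 0.18,"ty": 0.01,"tz": -0.05,"turn": 10},{"tx": 0.18,"ty": 0.01,"tz": -0.05,"turn": 10},{"tx": 0.18,"ty": 0.01,"tz": -0.05,"turn": 10},{"tx": 0.18,"ty": 0.01,"tz": -0.05,"turn": 10},{"tx": 0.18,"ty": 0.01,"tz": -0.05,"turn": 10}]'

```text
time: 7.7
eef_pos: [0.5013, -0.185, 0.2028]
ee_rot: [-3.141, 0.0, 1.607]
wrist_force: [-0.4, 0.3, -0.6]
width: 0.0409
gripper_force: 0.0
```

Run:
```python
from h import *
c=cap('wrist');cv2.imwrite('pics/w3.png',c['color'])
P=cloud(c);Z=P[...,2];M=masks(c)
for k in('orange','blue','black'):
    for m in comps(M[k]&(abs(P[...,1]+.01)<.13)&(P[...,0]>.38)&(P[...,0]<.65)&(Z<.03)&(Z>-.02),300): print(k,*rect(P,m),np.median(Z[m]))
t=cap('top');P=cloud(t)
for m in comps(masks(t)['red']): print('red',*rect(P,m),np.median(P[m][:,2]))
plan((579.9,-20.8,100,93.7))
```

```text
orange [580.  -48.8] [109.4  18.1] -85.37 1378 0.008008548400906423
blue [493.6 -46.1] [99.  16.1] 84.05 1109 0.007936540020862767
red [741.2 140.1] [70.9 22.2] 86.02 75 0.13201819555938976
from [ 501.4 -186.2  202.4   92. ] t 7.8 w 40.6 F [0.2 0.3 0.3]
tx 0.1626 ty 0.0842 tz 0.1024 turn -1.7 rows 4
```

View pics/w3.png

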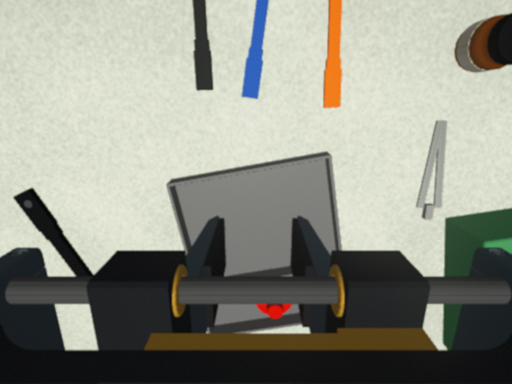

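The wrist view shows the cap in the narrow bay at (275,305), with the ends of the orange, blue and black bars at the top. The three measurements agree on orange at (578.5, -21).

```bash
python3 -c "
from h import *
plan((578.5,-21,60,94.4))"
```

```text
from [ 501.4 -186.2  202.4   92. ] t 7.8 w 40.6 F [0.2 0.3 0.3]
tx 0.1624 ty 0.0828 tz 0.1424 turn -2.4 rows 4
```

Call:
carry_out --moves '[{"tx": 0.163,"ty": 0.083,"tz": 0.06,"turn": -2.4},{"tx": 0.163,"ty": 0.083,"tz": 0.06,"turn": -2.4},{"tx": 0.163,"ty": 0.083,"tz": 0.06,"turn": -2.4},{"tx": 0.163,"ty": 0.083,"tz": 0.06,"turn": -2.4},{"tx": 0.163,"ty": 0.083,"tz": 0.14,"turn": -2.4},{"tx": 0.163,"ty": 0.083,"tz": 0.14,"turn": -2.4},{"tx": 0.163,"ty": 0.083,"tz": 0.14,"turn": -2.4}]'

```text
time: 8.5
eef_pos: [0.5763, -0.0201, 0.0587]
ee_rot: [-3.134, -0.001, 1.647]
wrist_force: [-0.2, -0.4, 1.5]
width: 0.0408
gripper_force: 0.0
```

```bash
python3 -c "
from h import *
plan((578.5,-21,3,94.4))"
```

```text
from [576.3 -20.1  58.7  94.4] t 8.5 w 40.8 F [-0.2 -0.4  1.5]
tx -0.0011 ty 0.0022 tz 0.0557 turn -0.0 rows 2
```

Call:
carry_out --moves '[{"tx": -0.001,"ty": 0.001,"tz": 0.03,"turn": 0},{"tx": -0.001,"ty": 0.001,"tz": 0.056,"turn": 0},{"tx": -0.001,"ty": 0.001,"tz": 0.056,"turn": 0},{"tx": -0.001,"ty": 0.001,"tz": 0.056,"turn": 0}]'

```text
time: 8.9
eef_pos: [0.5804, -0.0214, 0.0081]
ee_rot: [3.141, 0.0, 1.647]
wrist_force: [0.6, -0.0, 0.9]
width: 0.041
gripper_force: 0.0
```

Call:
carry_out --moves '[{"tx": 0,"ty": 0,"tz": 0,"turn": 0},{"tx": 0,"ty": 0,"tz": 0,"turn": 0},{"tx": 0,"ty": 0,"tz": 0,"turn": 0},{"tx": 0,"ty": 0,"tz": 0,"turn": 0},{"tx": 0,"ty": 0,"tz": 0,"turn": 0},{"tx": 0,"ty": 0,"tz": 0,"turn": 0}]' --grip -1 --grip_force 30

```text
time: 9.5
eef_pos: [0.5799, -0.0207, 0.0073]
ee_rot: [3.141, 0.0, 1.648]
wrist_force: [-1.0, 0.6, 6.2]
width: 0.0003
gripper_force: 3.0
```

Call:
carry_out --moves '[{"tx": 0,"ty": 0,"tz": -0.04,"turn": 0},{"tx": 0,"ty": 0,"tz": -0.09,"turn": 0},{"tx": 0,"ty": 0,"tz": -0.14,"turn": 0},{"tx": 0,"ty": 0,"tz": -0.14,"turn": 0},{"tx": 0,"ty": 0,"tz": -0.14,"turn": 0}]'

```text
time: 10.0
eef_pos: [0.5803, -0.0207, 0.1481]
ee_rot: [3.139, 0.0, 1.648]
wrist_force: [-0.7, -0.8, -1.3]
width: 0.0003
gripper_force: 0.0
```

```bash
python3 -c "
from h import *
plan((430,150,145,82),(513.3,274.7,145,82))
c=cap('top');m=masks(c)['orange'];P=cloud(c)
for m in comps(m): print(*rect(P,m),np.median(P[m][:,2]))
"
```

```text
from [580.3 -20.7 148.1  94.4] t 10.0 w 0.3 F [-0.7 -0.8 -1.3]
tx 0.1817 ty -0.1367 tz 0.0031 turn 12.4 rows 5
tx 0.1351 ty 0.0651 tz -0.0000 turn -0.0 rows 3
[974.8 260.6] [1156.8  302.2] 42.09 2841 -0.2692271639376243
[386.5 212.9] [467.1  54.3] -82.41 93 0.007577655751860513
[332.5 201.5] [144.3  16.3] -84.88 188 0.0075226986633623455
```

Call:
carry_out --moves '[{"tx": 0,"ty": 0,"tz": 0.06,"turn": 0},{"tx": 0,"ty": 0,"tz": 0.08,"turn": 0},{"tx": 0,"ty": 0,"tz": 0.08,"turn": 0},{"tx": 0,"ty": 0,"tz": 0.08,"turn": 0},{"tx": 0,"ty": 0,"tz": 0.08,"turn": 0}]' --grip -0.1

```text
time: 10.55
eef_pos: [0.5804, -0.0207, 0.068]
ee_rot: [3.14, 0.0, 1.648]
wrist_force: [-0.3, 1.1, -0.2]
width: 0.0376
gripper_force: 0.0
```

```bash
python3 -c "
from h import *
plan((580,-20.7,3,94.4))
c=cap('scene');P=cloud(c)
for k in ('orange','blue'):
  for m in comps(masks(c)[k]&(P[...,2]<.03)): print(k,*rect(P,m),np.median(P[m][:,2]))
"
```

```text
from [580.4 -20.7  68.   94.4] t 10.55 w 37.6 F [-0.3  1.1 -0.2]
tx 0.0001 ty -0.0004 tz 0.0650 turn 0.0 rows 2
orange [-2131.8  1868. ] [401.9  69.2] -87.7 101 -0.6972025191258601
orange [-2136.9 -1758. ] [459.5  63.6] 89.06 145 -0.6852854339830913
orange [309.2 413.7] [165.9  20.1] 17.57 125 0.005652838292406148
orange [336.2 190.6] [162.6  22.8] -85.55 148 0.005701427901735181
orange [581.1 -21.8] [161.9  21.9] -85.09 210 0.005877079746927982
blue [493.8 -70.2] [46.4 17.6] 84.56 53 0.005871994214078757
```

Call:
carry_out --moves '[{"tx": 0,"ty": 0.001,"tz": 0.03,"turn": 0},{"tx": 0,"ty": 0.001,"tz": 0.055,"turn": 0},{"tx": 0,"ty": 0.001,"tz": 0.065,"turn": 0},{"tx": 0,"ty": 0.001,"tz": 0.065,"turn": 0},{"tx": 0,"ty": 0.001,"tz": 0.065,"turn": 0}]'

```text
time: 11.1
eef_pos: [0.5815, -0.0207, 0.0032]
ee_rot: [3.14, 0.0, 1.648]
wrist_force: [-0.1, 0.6, 0.0]
width: 0.0407
gripper_force: 0.0
```

Call:
carry_out --moves '[{"tx": 0,"ty": 0,"tz": 0,"turn": 0},{"tx": 0,"ty": 0,"tz": 0,"turn": 0},{"tx": 0,"ty": 0,"tz": 0,"turn": 0},{"tx": 0,"ty": 0,"tz": 0,"turn": 0},{"tx": 0,"ty": 0,"tz": 0,"turn": 0}]' --grip -1 --grip_force 30

```text
time: 11.6
eef_pos: [0.5809, -0.0206, 0.0023]
ee_rot: [3.141, 0.0, 1.648]
wrist_force: [-0.3, 0.0, 6.9]
width: 0.0126
gripper_force: 30.0
```

Call:
carry_out --moves '[{"tx": 0,"ty": 0,"tz": -0.04,"turn": 0},{"tx": 0,"ty": 0,"tz": -0.09,"turn": 0},{"tx": 0,"ty": 0,"tz": -0.14,"turn": 0},{"tx": 0,"ty": 0,"tz": -0.14,"turn": 0},{"tx": 0,"ty": 0,"tz": -0.14,"turn": 0}]'

```text
time: 12.1
eef_pos: [0.5813, -0.0206, 0.1431]
ee_rot: [3.139, 0.001, 1.648]
wrist_force: [0.1, 0.4, -0.7]
width: 0.0127
gripper_force: 30.0
```

```bash
python3 -c "
from h import *
plan((430,150,145,82),(513.3,274.7,145,82))
"
```

```text
from [581.3 -20.6 143.1  94.4] t 12.1 w 12.7 F [ 0.1  0.4 -0.7]
tx 0.1817 ty -0.1378 tz -0.0019 turn 12.4 rows 5
tx 0.1351 ty 0.0651 tz -0.0000 turn -0.0 rows 3
```

Call:
carry_out --moves '[{"tx": 0.182,"ty": -0.138,"tz": -0.005,"turn": 12.4},{"tx": 0.182,"ty": -0.138,"tz": -0.005,"turn": 12.4},{"tx": 0.182,"ty": -0.138,"tz": -0.005,"turn": 12.4},{"tx": 0.182,"ty": -0.138,"tz": -0.005,"turn": 12.4},{"tx": 0.182,"ty": -0.138,"tz": -0.005,"turn": 12.4},{"tx": 0.182,"ty": -0.138,"tz": -0.005,"turn": 12.4},{"tx": 0.182,"ty": -0.138,"tz": -0.005,"turn": 12.4}]'

```text
time: 12.8
eef_pos: [0.4285, 0.1504, 0.1461]
ee_rot: [-3.14, 0.001, 1.433]
wrist_force: [0.1, 0.5, -0.1]
width: 0.0132
gripper_force: 3.0
```

```bash
python3 -c "
from h import *
plan((513.3,274.7,125,82))
"
```

```text
from [428.5 150.4 146.1  82.1] t 12.8 w 13.2 F [ 0.1  0.5 -0.1]
tx 0.1347 ty 0.0669 tz 0.0211 turn 0.1 rows 4
```

Call:
carry_out --moves '[{"tx": 0,"ty": 0,"tz": 0,"turn": 0},{"tx": 0,"ty": 0,"tz": 0,"turn": 0},{"tx": 0,"ty": 0,"tz": 0,"turn": 0},{"tx": 0,"ty": 0,"tz": 0,"turn": 0}]' --grip -1 --grip_force 40

```text
time: 13.2
eef_pos: [0.4295, 0.1499, 0.1469]
ee_rot: [-3.142, 0.0, 1.43]
wrist_force: [0.2, -0.3, 0.0]
width: 0.0121
gripper_force: 40.0
```

```bash
python3 -c "
from h import *
plan((513.3,274.7,125,82))
for n in('top','scene'):
  c=cap(n);P=cloud(c)
  for m in comps(masks(c)['orange']&(P[...,2]>-.1)): print(*rect(P,m),np.median(P[m][:,2]))
c=cap('wrist');cv2.imwrite('pics/s4.png',c['color'])
"
```

```text
from [429.5 149.9 146.9  82. ] t 13.2 w 12.1 F [ 0.2 -0.3  0. ]
tx 0.1353 ty 0.0655 tz 0.0219 turn -0.0 rows 4
[422.1  79. ] [22.3 21.8] -8.19 45 0.15186243070026154
[376.6 205.2] [460.6 160.7] -71.74 240 0.007788119870139364
[340.  222.3] [101.8  24.3] -68.36 55 0.00806637890708881
[817.  193.7] [1241.1  117.7] -23.49 126 0.0056216744646161165
[423.9 100.7] [65.1 22.4] 79.96 83 0.14999558373615585
[459.1 186.8] [100.5  51.7] -37.18 70 0.1509743345034625
[336.2 190.3] [162.8  25.2] -84.41 149 0.005524803582528349
[757.  -38.1] [44.4 20.3] 71.12 54 0.0376233381864922
```

View pics/s4.png

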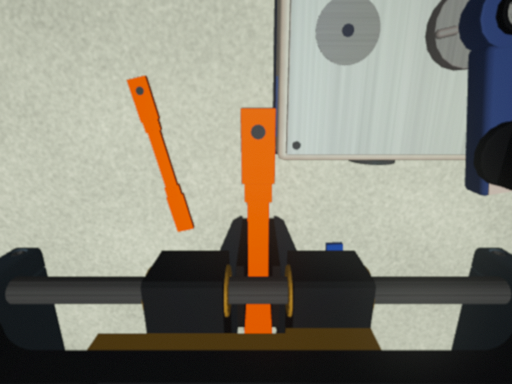

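The bar is still held and straight at (258,200), and the bare crystal is visible at (348,30). I'll measure the bar's tilt and centre in the grip, and the crystal.

Run:
```python
from h import *
c=dict(np.load('last_wrist.npz'));P=cloud(c);M=masks(c)['orange']&(c['depth']>0)
m=max(comps(M[:, :].copy()&(P[...,2]>.1)&(np.arange(384)[:,None]<250)&(abs(np.arange(512)-258)<30),100),key=lambda a:a.sum())
print(rect(P,m)); 
for v in (110,130,160,200,215):
    q=m[v]; 
    if q.any(): print(v,np.round(P[v][q].mean(0)*1000,1),q.sum())
print('end',world(c,258,108),'crystal',world(c,348,30,.068))
```

```text
(array([434.6, 189.3]), array([83.6, 18.3]), 81.71, np.int64(3850))
110 [440.6 229.6 152.8] 34
130 [438.8 219.3 152.4] 20
160 [436.7 203.  152.7] 33
200 [433.2 179.7 152.7] 26
215 [432.2 170.5 152.9] 21
end [0.44062143 0.23060486 0.15232047] crystal [0.51473767 0.27473018 0.068     ]
```

Call:
carry_out --moves '[{"tx": 0.136,"ty": 0.065,"tz": 0.02,"turn": 0},{"tx": 0.136,"ty": 0.065,"tz": 0.02,"turn": 0},{"tx": 0.136,"ty": 0.065,"tz": 0.02,"turn": 0},{"tx": 0.136,"ty": 0.065,"tz": 0.02,"turn": 0},{"tx": 0.136,"ty": 0.065,"tz": 0.02,"turn": 0},{"tx": 0.136,"ty": 0.065,"tz": 0.02,"turn": 0},{"tx": 0.136,"ty": 0.065,"tz": 0.02,"turn": 0}]'

```text
time: 14.05
eef_pos: [0.512, 0.2749, 0.1273]
ee_rot: [-3.141, 0.0, 1.43]
wrist_force: [-0.2, 0.0, -0.5]
width: 0.0126
gripper_force: 40.0
```

```bash
python3 -c "
from h import *
plan((513.9,275.2,71,82))
"
```

```text
from [512.  274.9 127.3  82. ] t 14.05 w 12.6 F [-0.2  0.  -0.5]
tx 0.0006 ty 0.0019 tz 0.0563 turn -0.0 rows 2
```

Call:
carry_out --moves '[{"tx": 0.0005,"ty": 0.001,"tz": 0.03,"turn": 0},{"tx": 0.0005,"ty": 0.001,"tz": 0.045,"turn": 0},{"tx": 0.0005,"ty": 0.001,"tz": 0.052,"turn": 0},{"tx": 0.0005,"ty": 0.001,"tz": 0.052,"turn": 0},{"tx": 0.0005,"ty": 0.001,"tz": 0.052,"turn": 0}]'

```text
time: 14.55
eef_pos: [0.5139, 0.2761, 0.0758]
ee_rot: [3.141, -0.0, 1.431]
wrist_force: [-0.1, -0.1, 0.2]
width: 0.0122
gripper_force: 40.0
```

```bash
python3 -c "
from h import *
plan((513.9,275.2,71,82))
"
```

```text
from [513.9 276.1  75.8  82. ] t 14.55 w 12.2 F [-0.1 -0.1  0.2]
tx -0.0009 ty 0.0001 tz 0.0048 turn -0.0 rows 1
```

Call:
carry_out --moves '[{"tx": -0.001,"ty": 0,"tz": 0.003,"turn": 0},{"tx": -0.001,"ty": 0,"tz": 0.005,"turn": 0},{"tx": -0.001,"ty": 0,"tz": 0.005,"turn": 0},{"tx": -0.001,"ty": 0,"tz": 0.005,"turn": 0}]'

```text
time: 14.95
eef_pos: [0.5137, 0.2753, 0.0704]
ee_rot: [3.141, -0.0, 1.431]
wrist_force: [0.5, -1.7, 5.0]
width: 0.0125
gripper_force: 40.0
```

Call:
carry_out --moves '[{"tx": 0,"ty": 0,"tz": 0,"turn": 0},{"tx": 0,"ty": 0,"tz": 0,"turn": 0},{"tx": 0,"ty": 0,"tz": 0,"turn": 0},{"tx": 0,"ty": 0,"tz": -0.03,"turn": 0},{"tx": 0,"ty": 0,"tz": -0.07,"turn": 0},{"tx": 0,"ty": 0,"tz": -0.1,"turn": 0},{"tx": 0,"ty": 0,"tz": -0.1,"turn": 0},{"tx": 0,"ty": 0,"tz": -0.1,"turn": 0}]' --grip -0.4

```text
time: 15.75
eef_pos: [0.5135, 0.2754, 0.1703]
ee_rot: [3.141, -0.001, 1.431]
wrist_force: [-0.1, 0.5, -0.5]
width: 0.0275
gripper_force: 0.0
```

Call:
carry_out --moves '[{"tx": -0.05,"ty": 0,"tz": 0,"turn": 0},{"tx": -0.1,"ty": 0,"tz": 0,"turn": 0},{"tx": -0.1,"ty": 0,"tz": 0,"turn": 0},{"tx": -0.1,"ty": 0,"tz": 0,"turn": 0},{"tx": -0.1,"ty": 0,"tz": 0,"turn": 0}]'

```text
time: 16.25
eef_pos: [0.4994, 0.1768, 0.1693]
ee_rot: [-3.141, 0.0, 1.431]
wrist_force: [-0.2, 0.1, -0.4]
width: 0.0271
gripper_force: 0.0
```

Run:
```python
from h import *
c=cap('wrist');cv2.imwrite('pics/w5.png',c['color']);P=cloud(c);M=masks(c)['orange']&(c['depth']>0)
for m in comps(M&(P[...,2]>.05)&(P[...,2]<.1),200): print(*rect(P,m),np.median(P[m][:,2]))
t=cap('top');P=cloud(t);Z=P[...,2]
for k in('blue','black','orange'):
    for m in comps(masks(t)[k]&(P[...,0]>.2)&(P[...,0]<.7)&(P[...,1]<.4)&(Z<.09)): print(k,*rect(P,m),np.median(P[m][:,2]))
plan((496.9,-12.8,100,83.7))
```

```text
[511.8 263.8] [142.7  17.2] 82.16 3124 0.07604260121821664
blue [496.8 -12.8] [159.5  14.8] 83.81 180 0.006927970415205747
black [ 537.2 -399.6] [186.2   3.7] 12.3 100 0.01636724924353522
black [ 520.3 -322.5] [188.8   5.5] 13.41 88 0.014638347208952655
black [430.8  -6.6] [162.1  16.5] -87.32 209 0.006718783191574041
black [ 250.8 -314.9] [211.1  22.4] -62.27 404 0.008212760049796581
orange [255.4 394.3] [50.5 16.1] 13.69 55 0.008777213332142842
from [499.5 177.2 169.5  82.1] t 16.35 w 27.3 F [ 0.2 -0.1 -0.1]
tx -0.1885 ty 0.0237 tz 0.0695 turn -1.6 rows 4
```

View pics/w5.png

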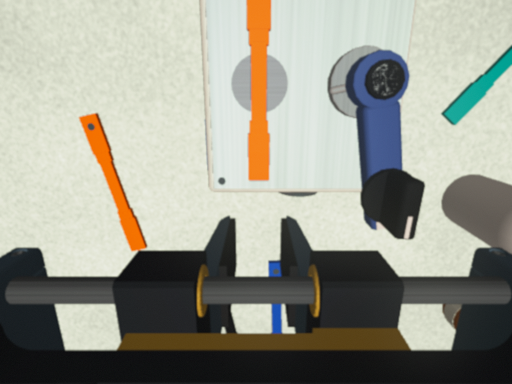

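The orange bar lies centred across the crystal ring at (259,83), measured at (513.4, 274.8) against the crystal at (513.8, 274.7). The handle runs along the arm at (395,205). Blue is next.

Call:
carry_out --moves '[{"tx": -0.189,"ty": 0.023,"tz": 0.05,"turn": -2},{"tx": -0.189,"ty": 0.023,"tz": 0.05,"turn": -2},{"tx": -0.189,"ty": 0.023,"tz": 0.05,"turn": -2},{"tx": -0.189,"ty": 0.023,"tz": 0.05,"turn": -2},{"tx": -0.189,"ty": 0.023,"tz": 0.11,"turn": -2},{"tx": -0.189,"ty": 0.023,"tz": 0.11,"turn": -2},{"tx": -0.189,"ty": 0.023,"tz": 0.11,"turn": -2},{"tx": -0.189,"ty": 0.023,"tz": 0.11,"turn": -2}]' --grip -0.1

```text
time: 17.15
eef_pos: [0.4965, -0.013, 0.061]
ee_rot: [3.141, -0.0, 1.468]
wrist_force: [0.3, 0.6, -0.2]
width: 0.041
gripper_force: 0.0
```

```bash
python3 -c "
from h import *
plan((497.3,-13.5,2.5,84))
"
```

```text
from [496.5 -13.   61.   84.1] t 17.15 w 41.0 F [ 0.3  0.6 -0.2]
tx -0.0004 ty 0.0008 tz 0.0585 turn 0.1 rows 2
```

Call:
carry_out --moves '[{"tx": 0,"ty": 0.001,"tz": 0.03,"turn": 0},{"tx": 0,"ty": 0.001,"tz": 0.05,"turn": 0},{"tx": 0,"ty": 0.001,"tz": 0.0585,"turn": 0},{"tx": 0,"ty": 0.001,"tz": 0.0585,"turn": 0},{"tx": 0,"ty": 0.001,"tz": 0.0585,"turn": 0}]'

```text
time: 17.65
eef_pos: [0.4977, -0.0139, 0.0027]
ee_rot: [3.14, 0.0, 1.467]
wrist_force: [-0.0, -0.3, -0.7]
width: 0.0415
gripper_force: 0.0
```

Call:
carry_out --moves '[{"tx": 0,"ty": 0,"tz": 0,"turn": 0},{"tx": 0,"ty": 0,"tz": 0,"turn": 0},{"tx": 0,"ty": 0,"tz": 0,"turn": 0},{"tx": 0,"ty": 0,"tz": 0,"turn": 0},{"tx": 0,"ty": 0,"tz": 0,"turn": 0}]' --grip -1 --grip_force 30

```text
time: 18.15
eef_pos: [0.4971, -0.0142, 0.0017]
ee_rot: [3.141, 0.0, 1.466]
wrist_force: [0.9, 0.7, 7.2]
width: 0.0126
gripper_force: 30.0
```

Call:
carry_out --moves '[{"tx": 0,"ty": 0,"tz": -0.05,"turn": 0},{"tx": 0,"ty": 0,"tz": -0.1,"turn": 0},{"tx": 0,"ty": 0,"tz": -0.1,"turn": 0},{"tx": 0,"ty": 0,"tz": -0.1,"turn": 0}]'

```text
time: 18.55
eef_pos: [0.4976, -0.0143, 0.1025]
ee_rot: [3.139, 0.0, 1.466]
wrist_force: [-1.0, -0.1, -0.4]
width: 0.0127
gripper_force: 30.0
```

```bash
python3 -c "
from h import *
plan((498,-222,100,12.5))
"
```

```text
from [497.6 -14.3 102.5  84. ] t 18.55 w 12.7 F [-1.  -0.1 -0.4]
tx -0.2065 ty 0.0221 tz 0.0025 turn 71.5 rows 5
```

Call:
carry_out --moves '[{"tx": -0.2065,"ty": 0.022,"tz": 0.0,"turn": 71.5},{"tx": -0.2065,"ty": 0.022,"tz": 0.0,"turn": 71.5},{"tx": -0.2065,"ty": 0.022,"tz": 0.0,"turn": 71.5},{"tx": -0.2065,"ty": 0.022,"tz": 0.0,"turn": 71.5},{"tx": -0.2065,"ty": 0.022,"tz": 0.0,"turn": 71.5},{"tx": -0.2065,"ty": 0.022,"tz": 0.0,"turn": 71.5},{"tx": -0.2065,"ty": 0.022,"tz": 0.0,"turn": 71.5},{"tx": -0.2065,"ty": 0.022,"tz": 0.0,"turn": 71.5}]'

```text
time: 19.35
eef_pos: [0.4963, -0.2216, 0.0999]
ee_rot: [-3.14, 0.002, 0.259]
wrist_force: [-0.4, 0.9, -0.6]
width: 0.0127
gripper_force: 30.0
```

Call:
carry_out --moves '[{"tx": 0,"ty": 0,"tz": 0,"turn": 5},{"tx": 0,"ty": 0,"tz": 0,"turn": 5},{"tx": 0,"ty": 0,"tz": 0,"turn": 5},{"tx": 0,"ty": 0,"tz": 0,"turn": 5}]'

```text
time: 19.75
eef_pos: [0.497, -0.2217, 0.101]
ee_rot: [-3.141, 0.001, 0.181]
wrist_force: [0.3, 0.9, 0.0]
width: 0.0126
gripper_force: 30.0
```

```bash
python3 -c "
from h import *
plan((498,-222,5.5,12.5))
"
```

```text
from [ 497.  -221.7  101.    10.4] t 19.75 w 12.6 F [0.3 0.9 0. ]
tx 0.0009 ty 0.0005 tz 0.0955 turn -2.1 rows 2
```

Call:
carry_out --moves '[{"tx": 0.001,"ty": 0,"tz": 0.04,"turn": -2},{"tx": 0.001,"ty": 0,"tz": 0.08,"turn": -2},{"tx": 0.001,"ty": 0,"tz": 0.0955,"turn": -2},{"tx": 0.001,"ty": 0,"tz": 0.0955,"turn": -2},{"tx": 0.001,"ty": 0,"tz": 0.0955,"turn": -2}]'

```text
time: 20.25
eef_pos: [0.498, -0.2215, 0.0055]
ee_rot: [-3.141, 0.001, 0.215]
wrist_force: [-0.4, 0.5, 0.1]
width: 0.0125
gripper_force: 30.0
```

Call:
carry_out --moves '[{"tx": 0,"ty": 0,"tz": 0,"turn": 0},{"tx": 0,"ty": 0,"tz": 0,"turn": 0},{"tx": 0,"ty": 0,"tz": 0,"turn": 0},{"tx": 0,"ty": 0,"tz": -0.05,"turn": 0},{"tx": 0,"ty": 0,"tz": -0.1,"turn": 0},{"tx": 0,"ty": 0,"tz": -0.1,"turn": 0}]' --grip -0.4

```text
time: 20.85
eef_pos: [0.5011, -0.2233, 0.1116]
ee_rot: [3.136, -0.007, 0.214]
wrist_force: [-0.1, -0.2, -1.5]
width: 0.0273
gripper_force: 0.0
```

```bash
python3 -c "
from h import *
plan((400,-200,200,90))
"
```

```text
from [ 501.1 -223.3  111.6   12.3] t 20.85 w 27.3 F [-0.1 -0.2 -1.5]
tx -0.0938 ty -0.0442 tz -0.0884 turn -77.7 rows 3
```

Call:
carry_out --moves '[{"tx": -0.02,"ty": -0.01,"tz": -0.05,"turn": 0},{"tx": -0.064,"ty": -0.084,"tz": -0.07,"turn": -80},{"tx": -0.064,"ty": -0.084,"tz": -0.07,"turn": -80},{"tx": -0.064,"ty": -0.084,"tz": -0.07,"turn": -80},{"tx": -0.064,"ty": -0.084,"tz": -0.07,"turn": -80},{"tx": -0.064,"ty": -0.084,"tz": -0.07,"turn": -80},{"tx": -0.064,"ty": -0.084,"tz": -0.07,"turn": -80},{"tx": -0.064,"ty": -0.084,"tz": -0.07,"turn": -80}]' --grip -0.1

```text
time: 21.65
eef_pos: [0.4178, -0.1531, 0.176]
ee_rot: [3.141, 0.0, 1.27]
wrist_force: [-0.1, 0.6, 1.1]
width: 0.0407
gripper_force: 0.0
```

Call:
carry_out --moves '[{"tx": 0,"ty": 0,"tz": 0,"turn": -20},{"tx": 0,"ty": 0,"tz": 0,"turn": -20},{"tx": 0,"ty": 0,"tz": 0,"turn": -20},{"tx": 0,"ty": 0,"tz": 0,"turn": -20},{"tx": 0,"ty": 0,"tz": 0,"turn": -20}]'

```text
time: 22.15
eef_pos: [0.4178, -0.1531, 0.1759]
ee_rot: [-3.142, -0.0, 1.611]
wrist_force: [-0.1, -0.7, -0.5]
width: 0.0415
gripper_force: 0.0
```

Run:
```python
from h import *
t=cap('top');w=cap('wrist');cv2.imwrite('pics/w6.png',w['color'])
for c in(t,w):
  P=cloud(c);Z=P[...,2]
  for k in('blue','black'):
    for m in comps(masks(c)[k]&(P[...,0]>.35)&(P[...,0]<.62)&(P[...,1]<.12)&(P[...,1]>-.35)&(Z<.03)&(Z>-.01),100): print(k,*rect(P,m),np.median(P[m][:,2]))
plan((431.5,-6.8,60,92.7))
```

```text
black [431.1  -6.6] [162.1  16.6] -86.98 214 0.007007537411358792
blue [ 533.7 -212.1] [87.2 19.1] 12.19 830 0.011174355952929286
blue [ 439.1 -233.4] [45.1 20.5] 8.62 501 0.011239763450970823
from [ 417.9 -153.2  176.    92.3] t 22.25 w 40.9 F [-0.3 -0.4 -0.8]
tx 0.1457 ty 0.0195 tz 0.1160 turn -0.4 rows 3
```

View pics/w6.png

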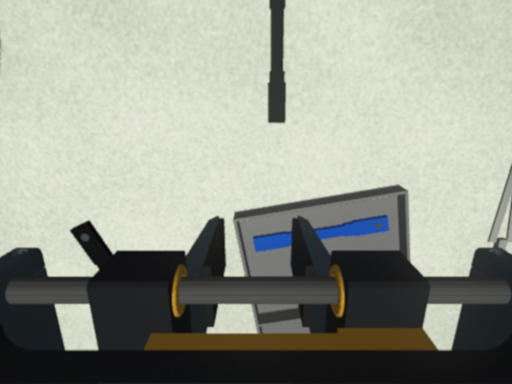

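Blue lies flat in the wide bay at (320,232), and the black bar's near end is at (277,110). Black is next.

Call:
carry_out --moves '[{"tx": 0.1455,"ty": 0.02,"tz": 0.05,"turn": -0.5},{"tx": 0.1455,"ty": 0.02,"tz": 0.07,"turn": -0.5},{"tx": 0.1455,"ty": 0.02,"tz": 0.07,"turn": -0.5},{"tx": 0.1455,"ty": 0.02,"tz": 0.116,"turn": -0.5},{"tx": 0.1455,"ty": 0.02,"tz": 0.116,"turn": -0.5},{"tx": 0.1455,"ty": 0.02,"tz": 0.116,"turn": -0.5},{"tx": 0.1455,"ty": 0.02,"tz": 0.116,"turn": -0.5}]'

```text
time: 22.95
eef_pos: [0.4326, -0.0079, 0.0615]
ee_rot: [3.14, 0.0, 1.62]
wrist_force: [0.4, 0.6, 0.0]
width: 0.0412
gripper_force: 0.0
```

Run:
```python
from h import *
plan((432,-7,2.5,92.9))
```

```text
from [432.6  -7.9  61.5  92.8] t 22.95 w 41.2 F [0.4 0.6 0. ]
tx 0.0009 ty -0.0005 tz 0.0590 turn -0.1 rows 2
```

Call:
carry_out --moves '[{"tx": 0.001,"ty": 0,"tz": 0.03,"turn": 0},{"tx": 0.001,"ty": 0,"tz": 0.05,"turn": 0},{"tx": 0.001,"ty": 0,"tz": 0.059,"turn": 0},{"tx": 0.001,"ty": 0,"tz": 0.059,"turn": 0},{"tx": 0.001,"ty": 0,"tz": 0.059,"turn": 0}]'

```text
time: 23.45
eef_pos: [0.4324, -0.0064, 0.0021]
ee_rot: [3.14, 0.0, 1.621]
wrist_force: [0.8, 0.6, -0.7]
width: 0.0409
gripper_force: 0.0
```

Call:
carry_out --moves '[{"tx": 0,"ty": 0,"tz": 0,"turn": 0},{"tx": 0,"ty": 0,"tz": 0,"turn": 0},{"tx": 0,"ty": 0,"tz": 0,"turn": 0},{"tx": 0,"ty": 0,"tz": 0,"turn": 0},{"tx": 0,"ty": 0,"tz": 0,"turn": 0}]' --grip -1 --grip_force 30

```text
time: 23.95
eef_pos: [0.4319, -0.006, 0.0012]
ee_rot: [3.141, 0.0, 1.622]
wrist_force: [-1.0, 0.4, 7.9]
width: 0.0126
gripper_force: 30.0
```

Call:
carry_out --moves '[{"tx": 0,"ty": 0,"tz": -0.05,"turn": 0},{"tx": 0,"ty": 0,"tz": -0.1,"turn": 0},{"tx": 0,"ty": 0,"tz": -0.1,"turn": 0},{"tx": 0,"ty": 0,"tz": -0.1,"turn": 0}]'

```text
time: 24.35
eef_pos: [0.4324, -0.006, 0.102]
ee_rot: [3.139, 0.001, 1.622]
wrist_force: [0.2, 0.3, -0.1]
width: 0.0128
gripper_force: 30.0
```

```bash
python3 -c "
from h import *
plan((511,-281,100,12.5))
"
```

```text
from [432.4  -6.  102.   92.9] t 24.35 w 12.8 F [ 0.2  0.3 -0.1]
tx -0.2786 ty 0.0645 tz 0.0020 turn 80.4 rows 6
```

Call:
carry_out --moves '[{"tx": -0.2785,"ty": 0.0645,"tz": 0,"turn": 80.4},{"tx": -0.2785,"ty": 0.0645,"tz": 0,"turn": 80.4},{"tx": -0.2785,"ty": 0.0645,"tz": 0,"turn": 80.4},{"tx": -0.2785,"ty": 0.0645,"tz": 0,"turn": 80.4},{"tx": -0.2785,"ty": 0.0645,"tz": 0,"turn": 80.4},{"tx": -0.2785,"ty": 0.0645,"tz": 0,"turn": 80.4},{"tx": -0.2785,"ty": 0.0645,"tz": 0,"turn": 80.4},{"tx": -0.2785,"ty": 0.0645,"tz": 0,"turn": 80.4}]'

```text
time: 25.15
eef_pos: [0.5095, -0.2816, 0.0988]
ee_rot: [-3.139, 0.001, 0.414]
wrist_force: [0.1, -0.2, -0.2]
width: 0.0127
gripper_force: 30.0
```

Call:
carry_out --moves '[{"tx": 0,"ty": 0,"tz": 0,"turn": 8},{"tx": 0,"ty": 0,"tz": 0,"turn": 11.5},{"tx": 0,"ty": 0,"tz": 0,"turn": 11.5},{"tx": 0,"ty": 0,"tz": 0,"turn": 11.5}]'

```text
time: 25.55
eef_pos: [0.5098, -0.2805, 0.0999]
ee_rot: [-3.14, 0.001, 0.223]
wrist_force: [-0.5, -0.4, -0.0]
width: 0.0124
gripper_force: 30.0
```

```bash
python3 -c "
from h import *
plan((511,-281,5,12.5))
"
```

```text
from [ 509.8 -280.5   99.9   12.8] t 25.55 w 12.4 F [-0.5 -0.4 -0. ]
tx 0.0011 ty 0.0008 tz 0.0949 turn 0.3 rows 2
```

Call:
carry_out --moves '[{"tx": 0.001,"ty": 0,"tz": 0.04,"turn": 0},{"tx": 0.001,"ty": 0,"tz": 0.08,"turn": 0},{"tx": 0.001,"ty": 0,"tz": 0.0945,"turn": 0},{"tx": 0.001,"ty": 0,"tz": 0.0945,"turn": 0},{"tx": 0.001,"ty": 0,"tz": 0.0945,"turn": 0}]'

```text
time: 26.05
eef_pos: [0.5112, -0.2806, 0.0065]
ee_rot: [-3.141, 0.0, 0.222]
wrist_force: [-0.7, 0.2, -1.2]
width: 0.0125
gripper_force: 30.0
```

Call:
carry_out --moves '[{"tx": 0,"ty": 0,"tz": 0,"turn": 0},{"tx": 0,"ty": 0,"tz": 0,"turn": 0},{"tx": 0,"ty": 0,"tz": 0,"turn": 0},{"tx": 0,"ty": 0,"tz": -0.05,"turn": 0},{"tx": 0,"ty": 0,"tz": -0.1,"turn": 0},{"tx": 0,"ty": 0,"tz": -0.15,"turn": 0},{"tx": 0,"ty": 0,"tz": -0.19,"turn": 0},{"tx": 0,"ty": 0,"tz": -0.19,"turn": 0}]' --grip -0.4

```text
time: 26.85
eef_pos: [0.5135, -0.2821, 0.2025]
ee_rot: [3.135, -0.006, 0.221]
wrist_force: [0.9, -0.5, 0.0]
width: 0.0271
gripper_force: 0.0
```

```bash
python3 -c "
from h import *
plan((430,0,220,60),(505,120,240,90))
"
```

```text
from [ 513.5 -282.1  202.5   12.7] t 26.85 w 27.1 F [ 0.9 -0.5  0. ]
tx -0.0196 ty -0.2936 tz -0.0175 turn -47.3 rows 6
tx 0.1414 ty 0.0050 tz -0.0200 turn -30.0 rows 3
```

Call:
carry_out --moves '[{"tx": 0.062,"ty": -0.337,"tz": -0.04,"turn": -77},{"tx": 0.062,"ty": -0.337,"tz": -0.04,"turn": -77},{"tx": 0.062,"ty": -0.337,"tz": -0.04,"turn": -77},{"tx": 0.062,"ty": -0.337,"tz": -0.04,"turn": -77},{"tx": 0.062,"ty": -0.337,"tz": -0.04,"turn": -77},{"tx": 0.062,"ty": -0.337,"tz": -0.04,"turn": -77},{"tx": 0.062,"ty": -0.337,"tz": -0.04,"turn": -77},{"tx": 0.062,"ty": -0.337,"tz": -0.04,"turn": -77}]'

```text
time: 27.65
eef_pos: [0.4973, 0.0664, 0.2369]
ee_rot: [3.141, -0.001, 1.432]
wrist_force: [-0.7, -0.7, -0.5]
width: 0.0273
gripper_force: 0.0
```

Call:
carry_out --moves '[{"tx": 0,"ty": 0,"tz": 0,"turn": -5},{"tx": 0,"ty": 0,"tz": 0,"turn": -8},{"tx": 0,"ty": 0,"tz": 0,"turn": -8},{"tx": 0,"ty": 0,"tz": 0,"turn": -8}]'

```text
time: 28.05
eef_pos: [0.4977, 0.0617, 0.2363]
ee_rot: [-3.141, -0.0, 1.559]
wrist_force: [0.4, -0.3, 0.8]
width: 0.0269
gripper_force: 0.0
```

Run:
```python
from h import *
t=cap('top');w=cap('wrist')
A=cv2.resize(w['color'],(512,384))
cv2.imwrite('pics/w7.png',np.vstack([A,cv2.resize(t['color'][150:250,270:400],(512,216))]))
P=cloud(w);Z=P[...,2];b=(P[...,0]>.5)&(P[...,0]<.7)&(P[...,1]>.1)&(P[...,1]<.3)
for lo,hi in((.148,.16),(.119,.129),(.112,.119)):
    for m in comps(b&(Z>lo)&(Z<hi)&(w['depth']>0),60): print(lo,*rect(P,m),np.round(np.median(P[m],0)*1000))
P=cloud(t);Z=P[...,2]
for k in('blue','black','red','orange'):
    for m in comps(masks(t)[k]&(P[...,0]>.2)&(P[...,0]<.7)&(P[...,1]<.4)&(Z<.09)): print(k,*rect(P,m),np.median(P[m][:,2]))
plan((611,176,200,98))
```

```text
0.148 [600.6 178. ] [42.1 14.6] 80.04 1133 [599. 178. 155.]
0.119 [589.  177.3] [42.6 20. ] -87.61 819 [588. 180. 125.]
0.119 [619.8 174.6] [19.4  3.6] 82.9 71 [620. 175. 125.]
0.112 [599.1 211.4] [34.5 27.9] -87.77 1147 [597. 214. 117.]
0.112 [599.8 153.1] [28.8 13.8] -12.2 325 [598. 153. 117.]
blue [ 496.4 -219.7] [159.5  17.4] 12.14 220 0.009484511446075811
black [ 535.8 -399.7] [190.1   4.1] 12.03 101 0.016120848557427604
black [ 574.  -833.9] [83.7  5.9] -0.32 45 -0.02786091977803029
black [ 520.5 -322.1] [189.   4.] 12.81 88 0.015133357593484616
black [ 509.  -280.4] [162.9  22.2] 12.81 278 0.008721770512718385
black [ 250.5 -314.6] [209.9  22.6] -61.93 408 0.008543529553261478
red [ 529.4 -362.1] [49.4 48.7] 60.15 209 0.016424490156825306
orange [515.3 294.5] [124.5  15.8] 81.96 165 0.0758843101552962
orange [338.3 151.4] [81.7 16.2] -89.55 115 0.007382040637864457
orange [327.3 256. ] [33.9 16.3] -89.08 46 0.005956077169119842
orange [254.8 390.9] [51.3 17.4] -0.47 56 0.008357890013675784
from [497.8  61.7 236.4  89.3] t 28.15 w 27.3 F [0.6 0.3 0.1]
tx 0.1157 ty 0.1118 tz 0.0364 turn -8.7 rows 4
```

View pics/w7.png

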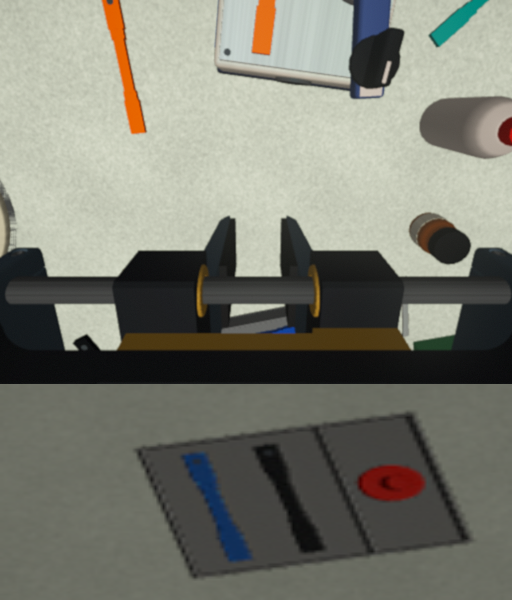

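The tray holds blue, black and the cap, all flat. The knob is at (600.6, 178), r = 85 as expected, so the arm points at -88° (clamp ≈ 0.25). I'll straddle the knob disc and swing along the arc.

Call:
carry_out --moves '[{"tx": 0.117,"ty": 0.101,"tz": 0,"turn": -2.7},{"tx": 0.117,"ty": 0.101,"tz": 0,"turn": -2.7},{"tx": 0.117,"ty": 0.101,"tz": 0,"turn": -2.7},{"tx": 0.117,"ty": 0.101,"tz": 0,"turn": -2.7},{"tx": 0.117,"ty": 0.101,"tz": 0.036,"turn": -2.7},{"tx": 0.117,"ty": 0.101,"tz": 0.036,"turn": -2.7},{"tx": 0.117,"ty": 0.101,"tz": 0.036,"turn": -2.7}]' --grip 0.19

```text
time: 28.85
eef_pos: [0.5995, 0.1772, 0.2005]
ee_rot: [-3.14, 0.0, 1.607]
wrist_force: [0.0, -0.3, 0.9]
width: 0.054
gripper_force: 0.0
```

Run:
```python
from h import *
plan((600.6,178,104,92))
```

```text
from [599.5 177.2 200.5  92.1] t 28.85 w 54.0 F [ 0.  -0.3  0.9]
tx 0.0007 ty 0.0011 tz 0.0965 turn 0.1 rows 2
```

Call:
carry_out --moves '[{"tx": 0,"ty": 0.001,"tz": 0.03,"turn": 0},{"tx": 0,"ty": 0.001,"tz": 0.06,"turn": 0},{"tx": 0,"ty": 0.001,"tz": 0.08,"turn": 0},{"tx": 0,"ty": 0.001,"tz": 0.096,"turn": 0},{"tx": 0,"ty": 0.001,"tz": 0.096,"turn": 0},{"tx": 0,"ty": 0.001,"tz": 0.096,"turn": 0}]'

```text
time: 29.45
eef_pos: [0.6019, 0.1776, 0.1061]
ee_rot: [3.14, -0.0, 1.607]
wrist_force: [0.5, -0.1, 0.7]
width: 0.0543
gripper_force: 0.0
```

```bash
cat >> h.py <<'E'
def arc(ths,z,piv=(597.6,262.8),r=85):
    s=sensors.observe(); p=s['eef_pos']*1000; a=s['ee_rot'][2]
    print('from',np.round(p,1),round(np.degrees(a),1),'F',np.round(s['wrist_force'],1),'t',s['time'])
    for t in ths:
        q=np.array(piv)+r*np.array([np.cos(np.radians(t)),np.sin(np.radians(t))]); d=q-p[:2]
        print('{"tx": %.3f, "ty": %.3f, "tz": %.3f, "turn": %.1f},'%((d[0]*np.cos(a)+d[1]*np.sin(a))/1e3,(d[0]*np.sin(a)-d[1]*np.cos(a))/1e3,(p[2]-z)/1e3,-((t+180-np.degrees(a)+180)%360-180)))
E
python3 -c "
from h import *
arc([-88-6.5*i for i in range(1,9)],104)"
```

```text
from [601.9 177.6 106.1] 92.1 F [ 0.5 -0.1  0.7] t 29.45
{"tx": 0.001, "ty": -0.011, "tz": 0.002, "turn": 6.6},
{"tx": 0.003, "ty": -0.020, "tz": 0.002, "turn": 13.1},
{"tx": 0.005, "ty": -0.030, "tz": 0.002, "turn": 19.6},
{"tx": 0.009, "ty": -0.039, "tz": 0.002, "turn": 26.1},
{"tx": 0.014, "ty": -0.047, "tz": 0.002, "turn": 32.6},
{"tx": 0.019, "ty": -0.055, "tz": 0.002, "turn": 39.1},
{"tx": 0.026, "ty": -0.062, "tz": 0.002, "turn": 45.6},
{"tx": 0.033, "ty": -0.068, "tz": 0.002, "turn": 52.1},
```

Call:
carry_out --moves '[{"tx": 0.001,"ty": -0.011,"tz": 0.002,"turn": 6.6},{"tx": 0.003,"ty": -0.02,"tz": 0.002,"turn": 13.1},{"tx": 0.005,"ty": -0.03,"tz": 0.002,"turn": 19.6},{"tx": 0.009,"ty": -0.039,"tz": 0.002,"turn": 26.1},{"tx": 0.014,"ty": -0.047,"tz": 0.002,"turn": 32.6},{"tx": 0.019,"ty": -0.055,"tz": 0.002,"turn": 39.1},{"tx": 0.026,"ty": -0.062,"tz": 0.002,"turn": 45.6},{"tx": 0.033,"ty": -0.068,"tz": 0.002,"turn": 52.1}]'

```text
time: 30.25
eef_pos: [0.5327, 0.2085, 0.1045]
ee_rot: [3.14, -0.002, 0.693]
wrist_force: [1.1, -0.4, 0.2]
width: 0.0546
gripper_force: 0.3
```

Call:
carry_out --moves '[{"tx": 0,"ty": 0,"tz": 0,"turn": 0},{"tx": 0,"ty": 0,"tz": 0,"turn": 0}]'

```text
time: 30.45
eef_pos: [0.5328, 0.2083, 0.1038]
ee_rot: [3.141, -0.002, 0.702]
wrist_force: [-0.1, 0.0, 0.2]
width: 0.0544
gripper_force: 0.0
```

```bash
python3 -c "
from h import *
arc([-140-6*i for i in range(1,9)],104)
c=cap('top');P=cloud(c);Z=P[...,2];b=(P[...,0]>.4)&(P[...,0]<.7)&(P[...,1]>.1)&(P[...,1]<.35)
cv2.imwrite('pics/t8.png',cv2.resize(c['color'][130:240,110:240],(650,550)))
"
```

```text
from [532.8 208.3 103.8] 40.2 F [-0.1  0.   0.2] t 30.45
{"tx": 0.000, "ty": -0.009, "tz": -0.000, "turn": 6.2},
{"tx": 0.002, "ty": -0.018, "tz": -0.000, "turn": 12.2},
{"tx": 0.004, "ty": -0.026, "tz": -0.000, "turn": 18.2},
{"tx": 0.007, "ty": -0.035, "tz": -0.000, "turn": 24.2},
{"tx": 0.011, "ty": -0.043, "tz": -0.000, "turn": 30.2},
{"tx": 0.016, "ty": -0.050, "tz": -0.000, "turn": 36.2},
{"tx": 0.022, "ty": -0.057, "tz": -0.000, "turn": 42.2},
{"tx": 0.028, "ty": -0.063, "tz": -0.000, "turn": 48.2},
```

View pics/t8.png

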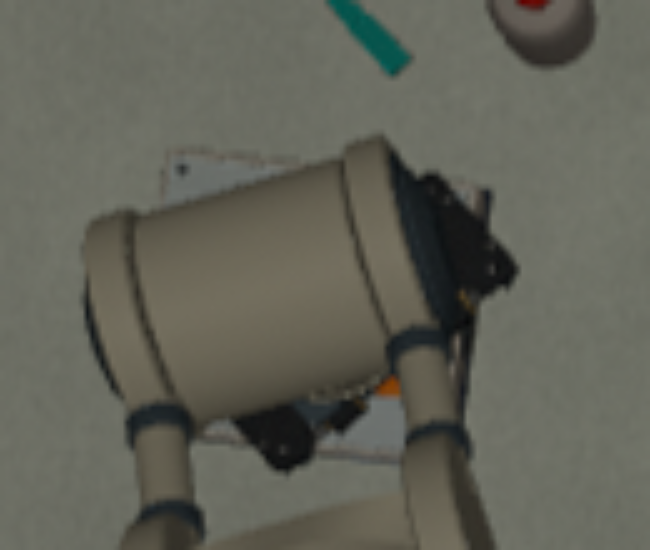

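The robot hides the arm in this crop. The forces are low, so I'll keep swinging.

Call:
carry_out --moves '[{"tx": 0.0,"ty": -0.009,"tz": 0,"turn": 6.2},{"tx": 0.002,"ty": -0.018,"tz": 0,"turn": 12.2},{"tx": 0.004,"ty": -0.026,"tz": 0,"turn": 18.2},{"tx": 0.007,"ty": -0.035,"tz": 0,"turn": 24.2},{"tx": 0.011,"ty": -0.043,"tz": 0,"turn": 30.2},{"tx": 0.016,"ty": -0.05,"tz": 0,"turn": 36.2},{"tx": 0.022,"ty": -0.057,"tz": 0,"turn": 42.2},{"tx": 0.028,"ty": -0.063,"tz": 0,"turn": 48.2}]'

```text
time: 31.3
eef_pos: [0.5134, 0.2745, 0.1029]
ee_rot: [-3.142, -0.0, -0.145]
wrist_force: [-0.0, -0.0, -0.1]
width: 0.0543
gripper_force: 0.2
```

Call:
carry_out --moves '[{"tx": 0,"ty": 0,"tz": 0,"turn": 0},{"tx": 0,"ty": 0,"tz": 0,"turn": 0},{"tx": 0,"ty": 0,"tz": 0,"turn": 0}]'

```text
time: 31.6
eef_pos: [0.5131, 0.274, 0.1026]
ee_rot: [3.142, -0.0, -0.14]
wrist_force: [0.2, -1.0, 0.7]
width: 0.0543
gripper_force: 0.0
```

```bash
python3 -c "
from h import *
arc([-190,-191,-192,-193],104)
"
```

```text
from [513.1 274.  102.6] -8.0 F [ 0.2 -1.   0.7] t 31.6
{"tx": 0.000, "ty": -0.004, "tz": -0.001, "turn": 2.0},
{"tx": 0.000, "ty": -0.005, "tz": -0.001, "turn": 3.0},
{"tx": 0.000, "ty": -0.007, "tz": -0.001, "turn": 4.0},
{"tx": 0.001, "ty": -0.008, "tz": -0.001, "turn": 5.0},
```

Call:
carry_out --moves '[{"tx": 0,"ty": -0.002,"tz": 0,"turn": 0},{"tx": 0,"ty": -0.004,"tz": 0,"turn": 0},{"tx": 0,"ty": -0.006,"tz": 0,"turn": 0},{"tx": 0,"ty": -0.006,"tz": 0,"turn": 0}]'

```text
time: 32.0
eef_pos: [0.5135, 0.2794, 0.1024]
ee_rot: [3.139, 0.0, -0.142]
wrist_force: [-0.2, -10.9, 3.8]
width: 0.0543
gripper_force: 5.2
```

Call:
carry_out --moves '[{"tx": 0,"ty": 0.006,"tz": 0,"turn": 0},{"tx": 0,"ty": 0.006,"tz": 0,"turn": 0},{"tx": 0,"ty": 0.006,"tz": -0.04,"turn": 0},{"tx": 0,"ty": 0.006,"tz": -0.08,"turn": 0},{"tx": -0.05,"ty": 0.006,"tz": -0.1,"turn": 0},{"tx": -0.1,"ty": 0.006,"tz": -0.1,"turn": 0},{"tx": -0.1,"ty": 0.006,"tz": -0.1,"turn": 0},{"tx": -0.1,"ty": 0.006,"tz": -0.1,"turn": 0}]'

```text
time: 32.8
eef_pos: [0.413, 0.2891, 0.203]
ee_rot: [-3.141, -0.0, -0.141]
wrist_force: [-0.1, -0.4, 0.0]
width: 0.0546
gripper_force: 0.0
```

Run:
```python
from h import *
w=cap('wrist');cv2.imwrite('pics/w9.png',w['color'])
P=cloud(w);Z=P[...,2];b=(P[...,0]>.4)&(P[...,0]<.7)&(P[...,1]>.2)&(P[...,1]<.35)
for lo,hi in((.148,.162),(.119,.129),(.112,.119)):
    for m in comps(b&(Z>lo)&(Z<hi)&(w['depth']>0),60): print(lo,*rect(P,m),np.round(np.median(P[m],0)*1000))
plan()
```

```text
0.148 [514.3 274.7] [41.9 14. ] -20.3 1297 [515. 275. 155.]
0.119 [519.  288.8] [39.3 13.6] -19.55 691 [520. 288. 125.]
0.119 [508.8 261.4] [40.9 14.9] -22.2 728 [509. 262. 125.]
0.112 [550.9 269.6] [35.5 28.1] -7.63 1596 [553. 270. 117.]
0.112 [490.8 278.3] [27.5 12.1] 81.91 381 [489. 279. 117.]
from [414.2 289.1 202.8  -8.1] t 32.85 w 54.2 F [ 0.5  0.2 -0.8]
```

View pics/w9.png

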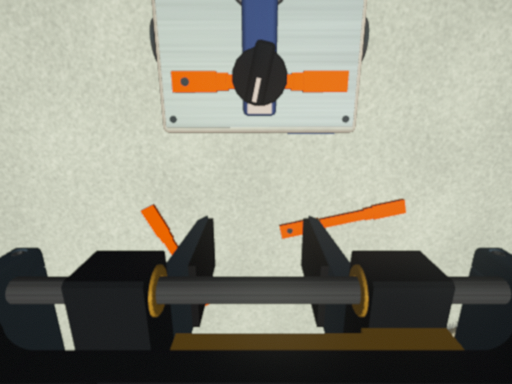

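The clamp is home: the arm axis is at -7.6° against the ATR's -8°. The knob is at (514.2, 274.9), seen at pixel (260,75), with its handle at -20.3°. I'll turn the wrist back and then grip.

Call:
carry_out --moves '[{"tx": 0.101,"ty": 0,"tz": 0,"turn": -60},{"tx": 0.101,"ty": 0,"tz": 0,"turn": -60},{"tx": 0.101,"ty": 0,"tz": 0,"turn": -60},{"tx": 0.101,"ty": 0,"tz": 0,"turn": -60},{"tx": 0.101,"ty": 0,"tz": 0,"turn": -60},{"tx": 0.101,"ty": 0,"tz": 0,"turn": -60},{"tx": 0.101,"ty": 0,"tz": 0,"turn": -60},{"tx": 0.101,"ty": 0,"tz": 0,"turn": -60}]' --grip -0.3

```text
time: 33.65
eef_pos: [0.5151, 0.274, 0.202]
ee_rot: [-3.142, 0.0, 0.906]
wrist_force: [-0.5, 0.3, -0.5]
width: 0.0319
gripper_force: 0.0
```

Call:
carry_out --moves '[{"tx": 0,"ty": 0,"tz": 0,"turn": -60},{"tx": 0,"ty": 0,"tz": 0,"turn": -60},{"tx": 0,"ty": 0,"tz": 0,"turn": -60},{"tx": 0,"ty": 0,"tz": 0,"turn": -60},{"tx": 0,"ty": 0,"tz": 0,"turn": -60},{"tx": 0,"ty": 0,"tz": 0,"turn": -60},{"tx": 0,"ty": 0,"tz": 0,"turn": -60},{"tx": 0,"ty": 0,"tz": 0,"turn": -60}]'

```text
time: 34.45
eef_pos: [0.5146, 0.2742, 0.2022]
ee_rot: [3.142, 0.0, 1.949]
wrist_force: [0.1, -0.3, -0.2]
width: 0.0319
gripper_force: 0.0
```

```bash
python3 -c "
from h import *
plan((514.2,274.9,170,159.7))
print(sensors.observe()['qpos'])"
```

```text
from [514.6 274.2 202.2 111.7] t 34.45 w 31.9 F [ 0.1 -0.3 -0.2]
tx 0.0009 ty -0.0001 tz 0.0322 turn -48.0 rows 1
[ 3.87087358e-01  4.46168414e-01  1.46695643e+00 -8.12631369e-06
  1.22845959e+00  8.43202027e-03]
```

Call:
carry_out --moves '[{"tx": 0.0005,"ty": 0,"tz": 0,"turn": -48},{"tx": 0.0005,"ty": 0,"tz": 0,"turn": -48},{"tx": 0.0005,"ty": 0,"tz": 0,"turn": -48},{"tx": 0.0005,"ty": 0,"tz": 0,"turn": -48},{"tx": 0.0005,"ty": 0,"tz": 0,"turn": -48},{"tx": 0.0005,"ty": 0,"tz": 0,"turn": -48},{"tx": 0.0005,"ty": 0,"tz": 0.03,"turn": -48},{"tx": 0.0005,"ty": 0,"tz": 0.03,"turn": -48}]'

```text
time: 35.25
eef_pos: [0.5125, 0.274, 0.1698]
ee_rot: [-3.138, -0.003, 2.781]
wrist_force: [-0.6, -1.0, -0.7]
width: 0.0319
gripper_force: 0.0
```

```bash
python3 -c "
from h import *
plan((514.2,274.9,130,159.7))"
```

```text
from [512.5 274.  169.8 159.4] t 35.25 w 31.9 F [-0.6 -1.  -0.7]
tx -0.0013 ty 0.0014 tz 0.0398 turn -0.3 rows 1
```

Call:
carry_out --moves '[{"tx": 0,"ty": 0.0005,"tz": 0.02,"turn": 0},{"tx": 0,"ty": 0.0005,"tz": 0.034,"turn": 0},{"tx": 0,"ty": 0.0005,"tz": 0.039,"turn": 0},{"tx": 0,"ty": 0.0005,"tz": 0.039,"turn": 0},{"tx": 0,"ty": 0.0005,"tz": 0.039,"turn": 0}]'

```text
time: 35.75
eef_pos: [0.5144, 0.2754, 0.1344]
ee_rot: [3.141, 0.001, 2.787]
wrist_force: [0.1, -0.0, 0.1]
width: 0.0319
gripper_force: 0.0
```

```bash
python3 -c "
from h import *
plan((514.2,274.9,130,159.7))"
```

```text
from [514.4 275.4 134.4 159.7] t 35.75 w 31.9 F [ 0.1 -0.   0.1]
tx -0.0000 ty -0.0006 tz 0.0044 turn 0.0 rows 1
```

Call:
carry_out --moves '[{"tx": 0,"ty": 0,"tz": 0,"turn": 0},{"tx": 0,"ty": 0,"tz": 0,"turn": 0},{"tx": 0,"ty": 0,"tz": 0,"turn": 0},{"tx": 0,"ty": 0,"tz": 0,"turn": 0}]' --grip -1 --grip_force 30

```text
time: 36.15
eef_pos: [0.5137, 0.2742, 0.1341]
ee_rot: [-3.14, 0.0, 2.789]
wrist_force: [-2.9, -11.1, 9.4]
width: 0.0138
gripper_force: 30.0
```

Call:
carry_out --moves '[{"tx": 0,"ty": 0,"tz": 0,"turn": 7.5},{"tx": 0,"ty": 0,"tz": 0,"turn": 15},{"tx": 0,"ty": 0,"tz": 0,"turn": 22.5},{"tx": 0,"ty": 0,"tz": 0,"turn": 30},{"tx": 0,"ty": 0,"tz": 0,"turn": 37.5},{"tx": 0,"ty": 0,"tz": 0,"turn": 45},{"tx": 0,"ty": 0,"tz": 0,"turn": 52.5},{"tx": 0,"ty": 0,"tz": 0,"turn": 60}]'

```text
time: 36.95
eef_pos: [0.514, 0.2744, 0.1341]
ee_rot: [3.141, 0.001, 1.736]
wrist_force: [-0.2, -9.3, 7.1]
width: 0.0139
gripper_force: 30.0
```

Call:
carry_out --moves '[{"tx": 0,"ty": 0,"tz": 0,"turn": 7.5},{"tx": 0,"ty": 0,"tz": 0,"turn": 15},{"tx": 0,"ty": 0,"tz": 0,"turn": 22.5},{"tx": 0,"ty": 0,"tz": 0,"turn": 30},{"tx": 0,"ty": 0,"tz": 0,"turn": 37.5},{"tx": 0,"ty": 0,"tz": 0,"turn": 45},{"tx": 0,"ty": 0,"tz": 0,"turn": 52.5},{"tx": 0,"ty": 0,"tz": 0,"turn": 60}]'

```text
time: 37.75
eef_pos: [0.5144, 0.2742, 0.1341]
ee_rot: [3.14, 0.0, 0.689]
wrist_force: [1.6, -10.7, 5.2]
width: 0.0139
gripper_force: 30.0
```

Call:
carry_out --moves '[{"tx": 0,"ty": 0,"tz": 0,"turn": 7.5},{"tx": 0,"ty": 0,"tz": 0,"turn": 15},{"tx": 0,"ty": 0,"tz": 0,"turn": 22.5},{"tx": 0,"ty": 0,"tz": 0,"turn": 30},{"tx": 0,"ty": 0,"tz": 0,"turn": 37.5},{"tx": 0,"ty": 0,"tz": 0,"turn": 45},{"tx": 0,"ty": 0,"tz": 0,"turn": 52.5},{"tx": 0,"ty": 0,"tz": 0,"turn": 60}]'

```text
time: 38.55
eef_pos: [0.5144, 0.2738, 0.1341]
ee_rot: [3.14, -0.002, -0.358]
wrist_force: [2.2, -14.3, 6.2]
width: 0.0138
gripper_force: 30.0
```

```bash
python3 -c "
from h import *
plan((514.2,274.9,180,159.7)); print(sensors.observe()['qpos'],sensors.observe()['wrist_torque'])"
```

```text
from [514.4 273.8 134.1 -20.5] t 38.55 w 13.8 F [  2.2 -14.3   6.2]
tx -0.0006 ty -0.0010 tz -0.0459 turn 179.8 rows 1
[ 0.38818309  0.52294656  1.54481902 -0.00291969  1.0738233   2.31823171] [-2.76892066 -0.43548468  0.09282931]
```

Call:
carry_out --moves '[{"tx": 0,"ty": 0,"tz": 0,"turn": 0},{"tx": 0,"ty": 0,"tz": 0,"turn": 0},{"tx": 0,"ty": 0,"tz": 0,"turn": 0},{"tx": 0,"ty": 0,"tz": -0.04,"turn": 0},{"tx": 0,"ty": 0,"tz": -0.04,"turn": 0},{"tx": 0,"ty": 0,"tz": -0.04,"turn": -8},{"tx": 0,"ty": 0,"tz": -0.04,"turn": -16}]' --grip -0.3

```text
time: 39.25
eef_pos: [0.514, 0.2755, 0.1738]
ee_rot: [-3.141, -0.001, -0.067]
wrist_force: [1.1, 0.3, -0.1]
width: 0.0319
gripper_force: 0.0
```

Run:
```python
from h import *
plan((514.2,274.9,134,159.7))
t=cap('scene');P=cloud(t);Z=P[...,2]
b=(P[...,0]>.48)&(P[...,0]<.55)&(P[...,1]>.24)&(P[...,1]<.31)
for m in comps(b&(Z>.146)&(Z<.157),10): print(*rect(P,m))
```

```text
from [514.  275.5 173.8  -3.8] t 39.25 w 31.9 F [ 1.1  0.3 -0.1]
tx 0.0003 ty 0.0006 tz 0.0398 turn -163.5 rows 1
[516.4 274.3] [43.5 13.5] -14.47 42
```

Call:
carry_out --moves '[{"tx": 0,"ty": 0,"tz": 0,"turn": -68},{"tx": 0,"ty": 0,"tz": 0,"turn": -68},{"tx": 0,"ty": 0,"tz": 0,"turn": -68},{"tx": 0,"ty": 0,"tz": 0,"turn": -68},{"tx": 0,"ty": 0,"tz": 0,"turn": -68},{"tx": 0,"ty": 0,"tz": 0,"turn": -68},{"tx": 0,"ty": 0,"tz": 0,"turn": -68},{"tx": 0,"ty": 0,"tz": 0,"turn": -68}]'

```text
time: 40.1
eef_pos: [0.5139, 0.2755, 0.1734]
ee_rot: [3.142, -0.0, 1.118]
wrist_force: [-0.2, 0.4, -1.0]
width: 0.0321
gripper_force: 0.0
```

Call:
carry_out --moves '[{"tx": 0,"ty": 0,"tz": 0,"turn": -68},{"tx": 0,"ty": 0,"tz": 0,"turn": -68},{"tx": 0,"ty": 0,"tz": 0,"turn": -68},{"tx": 0,"ty": 0,"tz": 0,"turn": -68},{"tx": 0,"ty": 0,"tz": 0,"turn": -68},{"tx": 0,"ty": 0,"tz": 0,"turn": -68},{"tx": 0,"ty": 0,"tz": 0,"turn": -68},{"tx": 0,"ty": 0,"tz": 0,"turn": -68}]'

```text
time: 40.9
eef_pos: [0.5139, 0.2754, 0.1734]
ee_rot: [3.141, -0.0, 2.305]
wrist_force: [1.0, 0.1, -0.6]
width: 0.0321
gripper_force: 0.0
```

```bash
python3 -c "
from h import *
plan((514.2,274.9,134,159.7))"
```

```text
from [513.9 275.4 173.4 132. ] t 40.9 w 32.1 F [ 1.   0.1 -0.6]
tx -0.0006 ty -0.0001 tz 0.0394 turn -27.7 rows 1
```

Call:
carry_out --moves '[{"tx": 0,"ty": 0,"tz": 0,"turn": -27},{"tx": 0,"ty": 0,"tz": 0,"turn": -27},{"tx": 0,"ty": 0,"tz": 0,"turn": -27},{"tx": 0,"ty": 0,"tz": 0,"turn": -27},{"tx": 0,"ty": 0,"tz": 0.02,"turn": -27},{"tx": 0,"ty": 0,"tz": 0.04,"turn": -27},{"tx": 0,"ty": 0,"tz": 0.041,"turn": -27},{"tx": 0,"ty": 0,"tz": 0.041,"turn": -27}]'

```text
time: 41.7
eef_pos: [0.5138, 0.2753, 0.1326]
ee_rot: [-3.141, -0.0, 2.769]
wrist_force: [0.2, -0.2, 0.2]
width: 0.0319
gripper_force: 0.0
```

Call:
carry_out --moves '[{"tx": 0,"ty": 0,"tz": 0,"turn": 0},{"tx": 0,"ty": 0,"tz": 0,"turn": 0},{"tx": 0,"ty": 0,"tz": 0,"turn": 0},{"tx": 0,"ty": 0,"tz": 0,"turn": 0}]' --grip -1 --grip_force 40

```text
time: 42.1
eef_pos: [0.5137, 0.2742, 0.1333]
ee_rot: [-3.14, 0.001, 2.771]
wrist_force: [-3.3, -11.0, 9.4]
width: 0.0139
gripper_force: 40.0
```

Call:
carry_out --moves '[{"tx": 0,"ty": 0,"tz": 0,"turn": 7.5},{"tx": 0,"ty": 0,"tz": 0,"turn": 15},{"tx": 0,"ty": 0,"tz": 0,"turn": 22.5},{"tx": 0,"ty": 0,"tz": 0,"turn": 30},{"tx": 0,"ty": 0,"tz": 0,"turn": 37.5},{"tx": 0,"ty": 0,"tz": 0,"turn": 45},{"tx": 0,"ty": 0,"tz": 0,"turn": 52.5},{"tx": 0,"ty": 0,"tz": 0,"turn": 60}]'

```text
time: 42.9
eef_pos: [0.514, 0.2743, 0.1334]
ee_rot: [3.141, 0.001, 1.719]
wrist_force: [-0.0, -9.1, 8.1]
width: 0.0134
gripper_force: 40.0
```

Call:
carry_out --moves '[{"tx": 0,"ty": 0,"tz": 0,"turn": 7},{"tx": 0,"ty": 0,"tz": 0,"turn": 14},{"tx": 0,"ty": 0,"tz": 0,"turn": 21},{"tx": 0,"ty": 0,"tz": 0,"turn": 28},{"tx": 0,"ty": 0,"tz": 0,"turn": 35},{"tx": 0,"ty": 0,"tz": 0,"turn": 42},{"tx": 0,"ty": 0,"tz": 0,"turn": 49},{"tx": 0,"ty": 0,"tz": 0,"turn": 56}]'

```text
time: 43.7
eef_pos: [0.5144, 0.2742, 0.1334]
ee_rot: [3.14, 0.0, 0.742]
wrist_force: [2.2, -11.3, 7.3]
width: 0.0137
gripper_force: 40.0
```

```bash
python3 -c "
from h import *
plan((514.2,274.9,134,159.7)); print(sensors.observe()['wrist_torque'])"
```

```text
from [514.4 274.2 133.4  42.5] t 43.7 w 13.7 F [  2.2 -11.3   7.3]
tx 0.0004 ty -0.0007 tz -0.0006 turn -117.2 rows 1
[-2.2781206  -0.21625025  0.13128444]
```

Call:
carry_out --moves '[{"tx": 0,"ty": 0,"tz": 0,"turn": 3},{"tx": 0,"ty": 0,"tz": 0,"turn": 6},{"tx": 0,"ty": 0,"tz": 0,"turn": 9},{"tx": 0,"ty": 0,"tz": 0,"turn": 9}]'

```text
time: 44.1
eef_pos: [0.5144, 0.2741, 0.1334]
ee_rot: [3.14, -0.0, 0.588]
wrist_force: [0.3, -10.6, 6.8]
width: 0.0138
gripper_force: 40.0
```

```bash
python3 -c "
from h import *
plan(); print(sensors.observe()['wrist_torque'])"
```

```text
from [514.4 274.1 133.4  33.7] t 44.1 w 13.8 F [  0.3 -10.6   6.8]
[-2.27613153 -0.19037366 -0.05117169]
```

Call:
carry_out --moves '[{"tx": 0,"ty": 0,"tz": 0,"turn": 2},{"tx": 0,"ty": 0,"tz": 0,"turn": 4},{"tx": 0,"ty": 0,"tz": 0,"turn": 6},{"tx": 0,"ty": 0,"tz": 0,"turn": 6}]'

```text
time: 44.5
eef_pos: [0.5144, 0.2741, 0.1334]
ee_rot: [3.139, -0.0, 0.485]
wrist_force: [1.1, -11.4, 6.3]
width: 0.0142
gripper_force: 40.8
```

```bash
python3 -c "
from h import *
plan(); print(sensors.observe()['wrist_torque'])"
```

```text
from [514.4 274.1 133.4  27.8] t 44.5 w 14.2 F [  1.1 -11.4   6.3]
[-2.17885924 -0.13192566  1.37125162]
```

Torque rose to 1.4 N m, so the knob is at its stop. I'll release it and check.

Call:
carry_out --moves '[{"tx": 0,"ty": 0,"tz": 0,"turn": -2},{"tx": 0,"ty": 0,"tz": 0,"turn": -2},{"tx": 0,"ty": 0,"tz": 0,"turn": -2},{"tx": 0,"ty": 0,"tz": -0.04,"turn": -2},{"tx": 0,"ty": 0,"tz": -0.08,"turn": -2},{"tx": -0.09,"ty": 0.05,"tz": -0.09,"turn": 30},{"tx": -0.09,"ty": 0.05,"tz": -0.09,"turn": 30},{"tx": -0.09,"ty": 0.05,"tz": -0.09,"turn": 30}]' --grip -0.3

```text
time: 45.3
eef_pos: [0.4544, 0.186, 0.2232]
ee_rot: [3.141, 0.001, 0.062]
wrist_force: [-0.6, -0.2, -0.8]
width: 0.032
gripper_force: 0.0
```

Call:
carry_out --moves '[{"tx": -0.02,"ty": 0,"tz": 0,"turn": 8},{"tx": -0.02,"ty": 0,"tz": 0,"turn": 15},{"tx": -0.02,"ty": 0,"tz": 0,"turn": 15},{"tx": -0.02,"ty": 0,"tz": 0,"turn": 15}]'

```text
time: 45.7
eef_pos: [0.438, 0.1878, 0.2227]
ee_rot: [-3.141, -0.0, -0.188]
wrist_force: [0.5, -0.1, -0.7]
width: 0.0322
gripper_force: 0.0
```

Run:
```python
from h import *
w=cap('wrist');t=cap('top')
cv2.imwrite('pics/w10.png',np.vstack([w['color'],cv2.resize(t['color'][130:250,100:400],(512,205))]))
P=cloud(w);Z=P[...,2];b=(P[...,0]>.4)&(P[...,0]<.7)&(P[...,1]>.15)&(P[...,1]<.4)
for lo,hi in((.148,.162),(.112,.119),(.071,.08)):
    for m in comps(b&(Z>lo)&(Z<hi)&(w['depth']>0),60): print(lo,*rect(P,m),np.round(np.median(P[m],0)*1000))
for m in comps(b&masks(w)['orange'],60): print('or',*rect(P,m))
plan()
```

```text
0.148 [514.5 274.1] [42.  14.8] 30.42 1028 [515. 273. 154.]
0.112 [574.3 267.9] [86.3 39. ] -13.24 2894 [571. 264. 117.]
0.112 [489.6 277. ] [27.8 12.4] -89.32 236 [489. 273. 117.]
0.071 [586.5 243.4] [42.7 10.5] -32.19 124 [582. 241.  76.]
0.071 [507.8 229.3] [74.2 19.4] 81.75 1197 [508. 225.  76.]
0.071 [522.5 336.9] [40. 19.] 82.0 605 [522. 339.  76.]
or [506.3 219.3] [93.  25.8] -88.44 1103
or [517.2 264.7] [182.1  19.6] 85.87 546
or [474.8 172.1] [68.6 60. ] -39.82 3174
from [437.9 187.8 222.5 -10.8] t 45.8 w 31.9 F [-0.2 -0.7 -0.2]
```

View pics/w10.png

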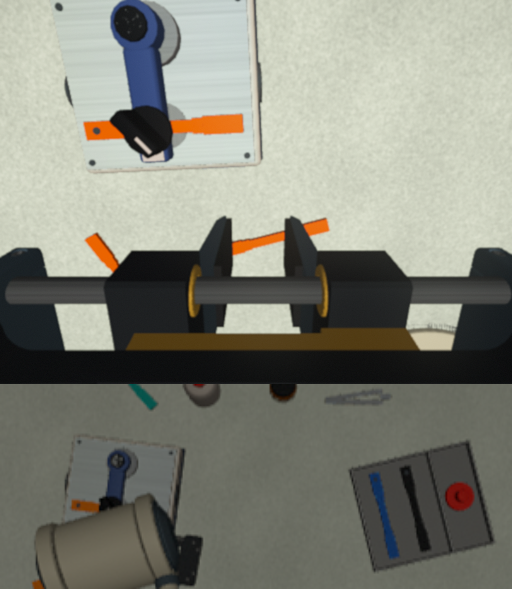

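The handle is at 30.4°, which puts the knob at about 5.61 rad, its stop. The clamp is home, the orange bar is still centred on the crystal, and the tray is in order. I'll hand the job in.

```bash
python3 -c "
from h import *
print(order.close_job())"
```

```text
the job is handed in; nothing more can be done
None
```

The job is done and handed in after about 46 s on the robot's clock. The cap is in the narrow bay and the blue and black bars lie flat in the wide bay (there was no green one). The orange bar is centred on the crystal, with the clamp home over it and the knob wound to its stop.

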